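# Set a scored sign blank over the table edge for snapping

## Robot

A 6-joint arm with a two-finger parallel gripper is mounted at the origin on a cart in front of the work surface, level with it; the furniture and walls round the work are solid. World frame = base frame: x ahead of the robot, y to its left, z up, the work surface at z = 0. Lengths are in m, angles in rad, forces in N, time in s.
With the tool pointing down it reaches from about 0.35 to 0.975 m from the base axis. Payload 4.9 kg.
Tool frame: the origin (TCP) lies at the very end of the fingers, on their centre line; the grasp point (between the pads) lies 19 mm behind it; z points along the fingers, y is the direction in which the jaws open and shut (so a half turn about z gives the same grasp; the last joint's range is limited). The gripper opens to 85 mm and grips with 20 to 120 N. Pads are 22 mm wide; open, the fingers measure 114 mm over their backs; the gripper's body (76 mm by 85 mm) begins 54 mm behind the grasp point. The pads swing forward as they close: fully open they stand 13 mm farther back than shut.
Start: joints at [1.126, 0.053, 1.613, -0, 1.476, -0.119], TCP at [0.2, 0.592, 0.231] pointing down, gripper open.
Joint ranges: [-3.01, 3.01], [-1.01, 2.22], [0.06, 2.58], [-1.02, 4.17], [0.09, 2.62], [-3.14, 3.14]. Speed limits (rad/s): [2.57, 2.57, 3.14, 3.14, 3.14, 3.14].

## Interface

Orientations are given as a rotation vector (axis times angle).
In Python, from station import ctrl gives the robot as it stands.
- The arm moves only by the tool apply_moves, never from a script. Its argument "deltas" is a list of rows, each a list of 5 numbers: the shift along the tool's x, y, z in m, then the turn about the tool's z in rad, then the gripper's target within -1 to 1 (fully open at 1, half-way at 0, shut at -1). A call has exactly 8 rows; each row shifts and turns the pose as measured when the row begins, along the tool's axes as they then stand; what a row does not reach is not made up. A row lasts 1/8 s, in which the tool goes at most 62.5 mm and 10.7 degrees, less where a joint would pass 70% of its speed; a pose out of reach is approached as far as the arm can. A call with a gripper value outside its range is refused whole. The fingers move at their own pace and stop on an object; "grip_force" is the grip in N (left out, the last holds). Time passes only in rows, so rows that do not move let the fingers close, or fill a call up. It gives the time, the measured TCP pose, the force and the opening at its end, in the units of the state.
- ctrl.get_obs(): the state, without advancing time (a new reading comes with each control period).
- ctrl.get_image(name): name is "side" or "top"; returns a dict with "img" (384x512x3 uint8, red, green, blue), "range_z" (384x512 float32, m along the optical axis (not along the pixel's ray), 0 where there is no reading), "mtx" (3x3 intrinsics, pixels), "k1" (the pictures are not rectified: a ray, as slopes to the right and down, at radius r is drawn at 1 + k1 r^2 times it, then the intrinsics apply), "eye" and "attitude" of the camera in the world. Camera axes: x right, y down, z forward; pixel columns grow to the right and rows downward; lengths in m; the calibration is good to about 2 mm. A picture is of the moment at which its call begins.
- ctrl.finish_job(): hands the job in, once; it reports no verdict.
Trained networks look in a picture, given as the dict that the camera call returned (one of the last four; its "shot" number tells which), for a name from the list of things; names that differ only in an ending like _2 or _b are one class to them, and where a whole thing is asked for, a point or a joint stands for the part that bears it (a point fixed in the world has none). Each returns a list of dicts, best first, with "confidence" (0 to 1); they miss things now and then, are a little off and sometimes report something else, mostly with a low value. They report only what shows in the picture. A call takes as long as a camera call.
- ctrl.search_frame(picture, target): "extent" ([left, top, width, height] in pixels, round what is visible of it).
- ctrl.spot_point(picture, target): "uv" ([column, row] in pixels: a listed point, or the origin of a listed thing).
The state is a dict: "t": time; "q": joint angles; "dq": joint speeds; "effort": joint torques, N m; "tool_pos": TCP position; "tool_rot": TCP orientation; "contact_force": force on the tool from outside, world axes, zero at the start; "wrist_torque": the same for the moment, N m; "opening": finger opening in m.
Only numpy, scipy, OpenCV 4.12 (cv2) and the standard library are available. Lean on these libraries where they do the work, as an engineer would, in place of code of your own. Each camera call takes 0.05 s, during which the arm holds its last target.

## Task

The acrylic sign blank is scored and ready to be snapped over the front edge of the table. Without lifting it, push it gently up against the blade of the try square, which is only taped down, and slide it towards you until its scored line lies right along the table's front edge, so that only the bare yellow strip sticks out; then press down on the blue part with the fingertips and finish while still holding it firmly down like that, ready for a colleague to snap the strip off. Leave the pens, tape, peg and jars where they are.

Things in the scene. Friction and masses are not known exactly. Their poses are not given: they have to be found in the camera images.
- sign_blank: loose acrylic sign blank lying flat on the table, 160 mm (its x) by 110 mm (its y), 6 mm thick, about 0.13 kg; origin at the centre of its underside, z up. Its -x end, towards the robot, is a bare yellow strip 40 mm wide; the rest is under pale blue film. A dark scored line across the full width parts the two. Slides on the table with ordinary friction
- score_mid (a point): middle of the scored line, on the blank's top face (blank frame x = -40 mm, y = 0, z = 6 mm)
- blank_back (a point): middle of the blank's back (+x) end, on its top face
- try_square: rigid try square taped to the table; origin on the table top (z = 0), where its guiding face crosses the table's front edge. The edge runs along y (table on the +x side, air on the -x side). The guiding face is the -y side of a steel blade running 274 mm in +x, 45 mm wide (to +y), 8 mm high. The wooden stock hangs outside the edge, on the +y side only. Axes as the world's
- tape_roll_1: cream roll of masking tape lying flat, 66 mm across, 24 mm high, a bystander; origin at the centre of its underside
- marker_0: black marker pen lying down, 17x125x17 mm, a bystander; origin at the centre of its underside
- marker_1: white marker pen with red cap lying down, 17x125x17 mm, a bystander; origin at the centre of its underside
- jar_f0: jar with cream lid, 60 mm across, 92 mm high, a bystander; origin at the centre of its underside
- jar_f1: jar with cream lid, 60 mm across, 92 mm high, a bystander; origin at the centre of its underside
- jar_f3: jar with white lid, 68 mm across, 122 mm high, a bystander; origin at the centre of its underside
- peg_1: wooden spring peg lying flat, 13x72x10 mm, a bystander; origin at the centre of its underside

How it is judged:
At the end, for the whole second after the job is handed in: The scored line's middle is within 5 mm of the table's front edge, the blank's side is within 5 mm of the square's blade and parallel to it within 0.04 rad, the blank lies flat and still, and the fingertips stand over its blue part and press on it with more than 4 N (x of score_mid in the frame of try_square between -0.005 and 0.005 m and y of sign_blank in the frame of try_square above -0.06 m and angle between the x axis of sign_blank and the x axis of try_square, either way round below 0.04 rad and angle between sign_blank's own z axis and vertical below 0.03 rad and linear speed of sign_blank below 0.01 m/s and contact force between the fingers and sign_blank above 4 N and x of the grasp point in the frame of sign_blank between -0.045 and 0.08 m and y of the grasp point in the frame of sign_blank between -0.055 and 0.055 m); the arm keeps its last pose, push and grip.
It fails at once if the blank is shoved against the try square with more than 40 N (contact force between sign_blank and try_square above 40 N).
It fails at once if the blank is lifted off the table, tipped or knocked over the edge (height (world z) of sign_blank above 0.01 m or angle between sign_blank's own z axis and vertical above 0.1 rad or height (world z) of sign_blank below -0.02 m).
It fails at once if a pen, the tape roll, the peg or a jar is moved more than 20 mm (distance of any of tape_roll_1, marker_0, marker_1, jar_f0, jar_f1, jar_f3, peg_1 from where it was at the start of the episode above 0.02 m).
It also fails if it takes over 64 s, if anything falls off the work surface, if the arm or the gripper's body presses on something with over 40 N, if the wrist force passes 120 N, or if a joint passes its speed limit or range.

## Working session

There is one attempt and no reset: what is moved stays moved. The work goes in short steps, Python scripts to look and compute and a tool call to move; the robot and the scene stay as the last step left them, time stands still between calls to the robot, and variables do not carry over. Pictures are saved under pics/ and viewed, and the job is handed in when it is done.

Besides the shell and the picture viewer there is one more tool, called after "Request:" by a JSON object that holds its "op" and its "data". apply_moves: Moves the arm, as the interface text tells. Its arguments: {"type":"object","properties":{"deltas":{"type":"array"},"grip_force":{"type":"number"}},"required":["deltas"]}

```bash
ls; mkdir -p pics; cat > h.py <<'E'
from station import ctrl
import numpy as np, cv2
from scipy.spatial.transform import Rotation as R
def att(a):
    a=np.array(a,float)
    return a if a.shape==(3,3) else R.from_rotvec(a).as_matrix()
def ray(p,uv):
    K=np.array(p['mtx']);x,y=(uv[0]-K[0,2])/K[0,0],(uv[1]-K[1,2])/K[1,1]
    rd=np.hypot(x,y);r=rd
    for _ in range(30): r=rd/(1+p['k1']*r*r)
    s=r/rd if rd>0 else 1
    return att(p['attitude'])@np.array([x*s,y*s,1.])
def onz(p,uv,z):
    d=ray(p,uv);e=np.array(p['eye']);return e+d*(z-e[2])/d[2]
def proj(p,X):
    c=att(p['attitude']).T@(np.array(X)-np.array(p['eye']));a=c[:2]/c[2];r2=a@a
    a=a*(1+p['k1']*r2);K=np.array(p['mtx']);return a[0]*K[0,0]+K[0,2],a[1]*K[1,1]+K[1,2]
E
python3 - <<'E'
from h import *
o=ctrl.get_obs();print(o)
for n in('side','top'):
    p=ctrl.get_image(n);cv2.imwrite(f'pics/{n}0.png',p['img'][:,:,::-1])
    print(n,p['eye'],p['attitude'],p['mtx'],p['k1'])
    for t in('sign_blank','score_mid','blank_back','try_square','tape_roll_1','marker_0','jar_f0','jar_f3','peg_1'):
        r=ctrl.spot_point(p,t)
        z=.006 if t in('score_mid','blank_back') else 0
        for q in r[:3]: print(t,np.round(q['uv'],1),round(q['confidence'],2),np.round(onz(p,q['uv'],z),4))
E
```

```text
pics
{'t': 0.0, 'q': array([ 1.12598234e+00,  5.33553816e-02,  1.61426681e+00, -1.94366173e-05,
        1.47600001e+00, -1.18997331e-01]), 'dq': array([ 0.00054536,  0.00208037, -0.00125522, -0.00176133,  0.00014057,
        0.00016823]), 'effort': array([ 1.59329982e-03, -3.93688023e+01, -3.70173275e+01, -7.84853705e-05,
        7.08619933e-03,  4.57241125e-07]), 'tool_pos': array([0.1997896 , 0.59156109, 0.23008017]), 'tool_rot': array([-5.09439180e-01, -3.09945742e+00,  3.07009166e-03]), 'contact_force': array([-0.30115678,  0.4370398 ,  0.46667014]), 'wrist_torque': array([ 0.00787571, -0.02033097,  0.00789155]), 'opening': 0.08509031602635705}
side [-0.07191508  1.7086182   0.95687863] [-0.3664863   2.50445711 -1.53308016] [[485.10652672   0.         255.370312  ]
 [  0.         485.10652672 183.61874913]
 [  0.           0.           1.        ]] -0.18129479403398127
sign_blank [240.5 213.6] 0.91 [0.5016 0.1735 0.    ]
sign_blank [246.4 252.5] 0.28 [ 0.3955  0.418  -0.    ]
score_mid [253.  218.5] 0.78 [0.4398 0.2057 0.006 ]
blank_back [221.  208.2] 0.96 [0.5869 0.1633 0.006 ]

[... 923 characters left out ...]
.6] 0.8 [0.5805 0.1618 0.006 ]
try_square [186.8 233.2] 0.56 [0.353  0.2972 0.    ]
tape_roll_1 [150.6 216.6] 0.6 [0.4052 0.4166 0.    ]
marker_0 [309.9 213.7] 0.56 [ 0.4202 -0.1003  0.    ]
marker_0 [152.6 167.7] 0.54 [0.5654 0.4159 0.    ]
marker_0 [376.3 156.7] 0.38 [ 0.6097 -0.319   0.    ]
jar_f0 [364.4 200.4] 0.8 [ 0.4653 -0.2779  0.    ]
jar_f0 [376.5 157.8] 0.73 [ 0.6061 -0.3196  0.    ]
jar_f0 [406.6 200.2] 0.59 [ 0.4673 -0.416   0.    ]
jar_f3 [364.4 200.4] 0.8 [ 0.4653 -0.2779  0.    ]
jar_f3 [376.5 157.8] 0.73 [ 0.6061 -0.3196  0.    ]
jar_f3 [406.6 200.2] 0.59 [ 0.4673 -0.416   0.    ]
peg_1 [170.4 139.2] 0.51 [0.6611 0.3605 0.    ]
peg_1 [224.7 203.5] 0.4 [0.4504 0.1766 0.    ]
```

```bash
python3 - <<'E'
import cv2
a=cv2.imread('pics/top0.png');cv2.imwrite('pics/top0c.png',cv2.resize(a[110:290,110:430],None,fx=2.5,fy=2.5,interpolation=cv2.INTER_CUBIC))
a=cv2.imread('pics/side0.png');cv2.imwrite('pics/side0c.png',cv2.resize(a[110:290,130:380],None,fx=3.2,fy=3.2,interpolation=cv2.INTER_CUBIC))
E
```

```text
(no output)
```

View pics/top0c.png

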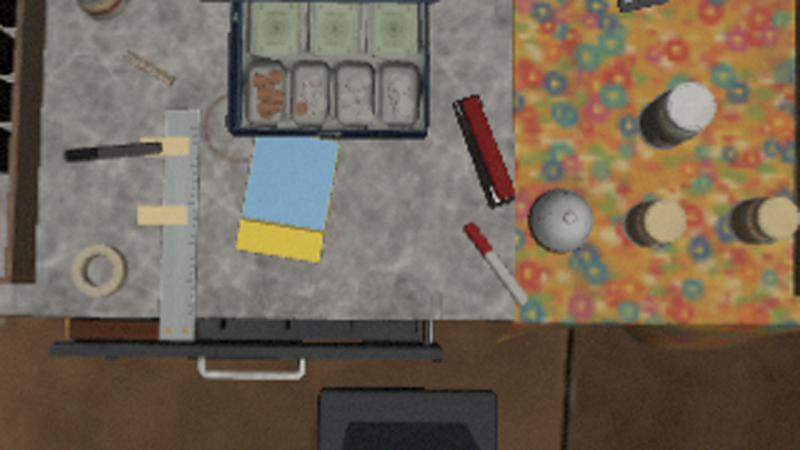

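View pics/side0c.png

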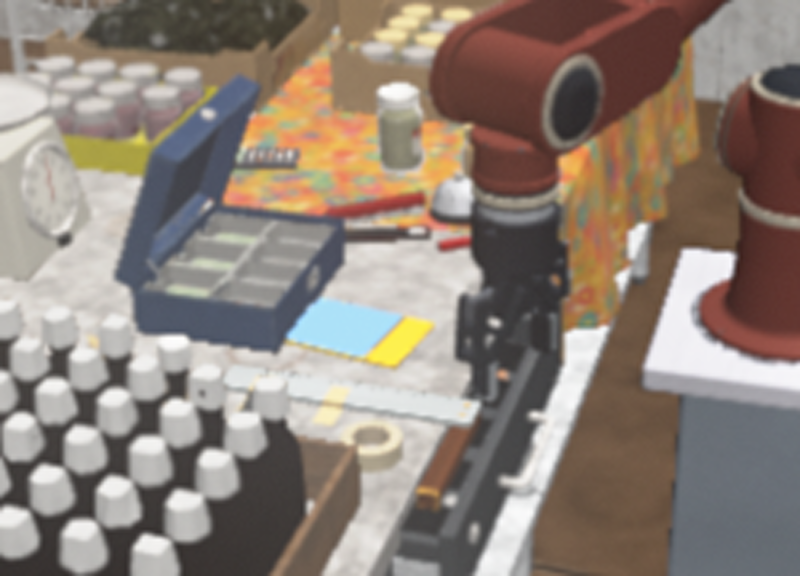

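```bash
cat > m.py <<'E'
from h import *
def seg(p,name,zt=.006):
    hsv=cv2.cvtColor(p['img'],cv2.COLOR_RGB2HSV)
    m1=cv2.inRange(hsv,(95,70,120),(115,255,255)); m2=cv2.inRange(hsv,(20,140,120),(30,255,255))
    out={}
    for k,m in(('blue',m1),('yel',m2)):
        roi=np.zeros_like(m); u,v=(np.array(proj(p,[.45,.21,.006]))).astype(int); cv2.circle(roi,(u,v),75,255,-1); m=m&roi
        n,l,s,c=cv2.connectedComponentsWithStats(m)
        i=1+np.argmax(s[1:,4]);ct,_=cv2.findContours((l==i).astype(np.uint8),0,cv2.CHAIN_APPROX_NONE)
        pts=np.array([onz(p,q[0],zt)[:2] for q in ct[0]],np.float32)
        (c,wh,a)=cv2.minAreaRect(pts);print(name,k,np.round(c,4),np.round(wh,4),round(a,2));print(np.round(cv2.boxPoints((c,wh,a)),4).tolist())
def look(tag):
    P={}
    for n in('side','top'):
        p=ctrl.get_image(n);P[n]=p;cv2.imwrite(f'pics/{n}{tag}.png',p['img'][:,:,::-1])
        try: seg(p,n)
        except Exception as e: print(n,'seg',e)
        for t in('sign_blank','score_mid','blank_back','try_square'):
            for q in ctrl.spot_point(p,t)[:1]: print(t,round(q['confidence'],2),np.round(onz(p,q['uv'],.006 if t in('score_mid','blank_back') else 0),4))
    return P
E
python3 - <<'E'
from m import *
P=look('1')
p=P['top']
# range-based profiles
E=np.array(p['eye'])
def X(u,v): return E+ray(p,(u,v))*p['range_z'][v,u]
for u in (200,210,225,240): print('edge',u,[(v,np.round(X(u,v)[[0,2]],3).tolist()) for v in range(230,246,1)])
for v in (170,200,220,230): print('blade',v,[(u,np.round(X(u,v)[1:],3).tolist(),p['img'][v,u].tolist()) for u in range(172,194)])
cv2.imwrite('pics/zoom1.png',cv2.resize(p['img'][140:260,130:270,::-1],None,fx=5,fy=5,interpolation=cv2.INTER_CUBIC))
cv2.imwrite('pics/full1.png',p['img'][:,:,::-1])
E
```

```text
side blue [0.5216 0.1731] [0.0966 0.1139] 81.49
[[0.45809999108314514, 0.13379999995231628], [0.5708000063896179, 0.1168999969959259], [0.585099995136261, 0.21250000596046448], [0.4724000096321106, 0.22930000722408295]]
side yel [0.4374 0.1898] [0.106  0.0376] 80.47
[[0.4101000130176544, 0.14069999754428864], [0.4472000002861023, 0.13449999690055847], [0.46470001339912415, 0.23899999260902405], [0.427700012922287, 0.2451999932527542]]
sign_blank 0.62 [0.4979 0.1781 0.    ]
score_mid 0.88 [0.4494 0.2021 0.006 ]
blank_back 0.6 [0.4507 0.1831 0.006 ]
try_square 0.71 [0.3405 0.2866 0.    ]
top blue [0.5223 0.174 ] [0.1054 0.1154] 81.08
[[0.4571000039577484, 0.13089999556541443], [0.5710999965667725, 0.11299999803304672], [0.5874000191688538, 0.21709999442100525], [0.47350001335144043, 0.23489999771118164]]
top yel [0.443  0.1862] [0.1092 0.0388] 81.16
[[0.4154999852180481, 0.13529999554157257], [0.4537000060081482, 0.12929999828338623], [0.47049999237060547, 0.23720000684261322], [0.43220001459121704, 0.24320000410079956]]
sign_blank 0.97 [0.5108 0.1787 0.    ]
score_mid 0.58 [0.4623 0.1
[... 4476 characters left out ...]
.009], [140, 141, 143]), (177, [0.326, 0.012], [141, 146, 143]), (178, [0.325, 0.004], [143, 145, 143]), (179, [0.321, 0.009], [144, 149, 146]), (180, [0.317, 0.01], [148, 151, 148]), (181, [0.313, 0.012], [146, 148, 144]), (182, [0.31, 0.012], [145, 152, 148]), (183, [0.308, 0.01], [146, 150, 147]), (184, [0.306, 0.001], [142, 145, 144]), (185, [0.301, 0.01], [144, 147, 145]), (186, [0.298, 0.007], [141, 144, 141]), (187, [0.294, 0.011], [150, 153, 150]), (188, [0.293, 0.001], [120, 117, 113]), (189, [0.29, 0.002], [121, 118, 110]), (190, [0.287, -0.0], [123, 120, 115]), (191, [0.284, -0.002], [115, 112, 106]), (192, [0.281, -0.002], [119, 117, 113]), (193, [0.277, 0.004], [124, 120, 117])]
```

View pics/zoom1.png

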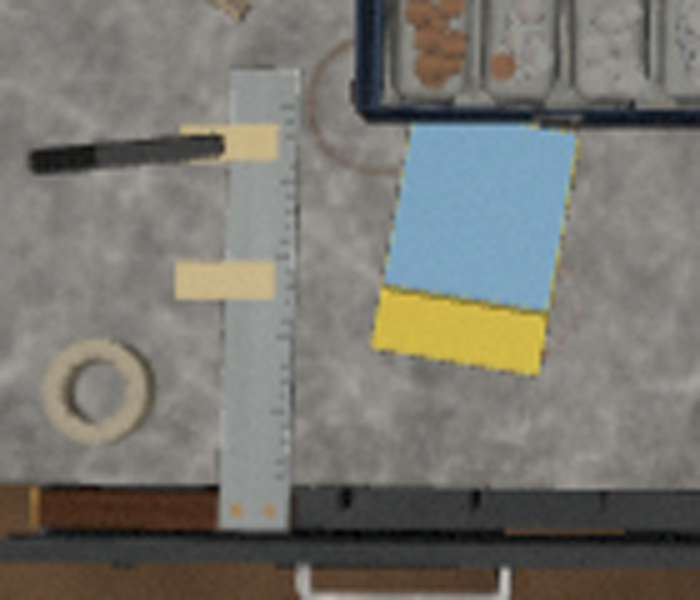

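View pics/full1.png

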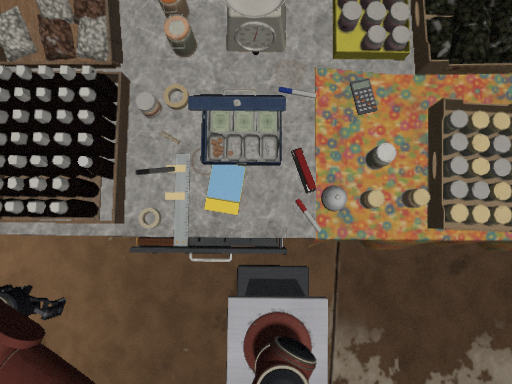

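```bash
cat > d.py <<'E'
import sys
from h import *
# target x y z yaw-dir of tool x (deg)
def rep(x=None,y=None,z=None,jaw=None):
    o=ctrl.get_obs();M=R.from_rotvec(o['tool_rot']).as_matrix();T=o['tool_pos']
    print('t',round(o['t'],3),'tcp',np.round(T,4),'F',np.round(o['contact_force'],1),'open',round(o['opening'],4),'q6',round(o['q'][5],2))
    print('tool axes (cols)',np.round(M,3).tolist())
    if x is not None: print('delta tool',np.round(M.T@(np.array([x,y,z])-T),4))
    if jaw is not None:
        j=np.arctan2(M[1,1],M[0,1]);e=np.deg2rad(jaw)-j;e=(e+np.pi/2)%np.pi-np.pi/2
        print('turn about tool z',round(-e,4),'or',round(-e+np.pi,3))
if __name__=='__main__': rep(*map(float,sys.argv[1:]))
E
python3 d.py 0.523 0.174 0.15 81.1
```

```text
t 1.5 tcp [0.2001 0.5921 0.2313] F [-0.   0.5  0.1] open 0.0857 q6 -0.12
tool axes (cols) [[-0.947, 0.32, 0.0], [0.32, 0.947, 0.0], [-0.0, 0.0, -1.0]]
delta tool [-0.4398 -0.2927  0.0813]
turn about tool z -0.1705 or 2.971
```

Request:
{"op": "apply_moves", "data": {"deltas": [[-0.045,-0.03,0,0,0],[-0.045,-0.03,0,0,0],[-0.045,-0.03,0,0,0],[-0.045,-0.03,0,0,0],[-0.045,-0.03,0,0,0],[-0.045,-0.03,0,0,0],[-0.045,-0.03,0,0,0],[-0.045,-0.03,0,0,0]]}}

```text
t: 2.5
tool_pos: [0.4709, 0.2428, 0.2325]
tool_rot: [0.497, 3.098, 0.006]
contact_force: [0.8, -0.1, 0.8]
opening: 0.0426
```

```bash
python3 d.py 0.523 0.174 0.06 81.1
```

```text
t 2.5 tcp [0.4709 0.2428 0.2325] F [ 0.8 -0.1  0.8] open 0.0426 q6 -0.92
tool axes (cols) [[-0.95, 0.312, 0.004], [0.313, 0.95, 0.003], [-0.003, 0.004, -1.0]]
delta tool [-0.0705 -0.0498  0.1726]
turn about tool z -0.1625 or 2.979
```

Request:
{"op": "apply_moves", "data": {"deltas": [[-0.035,-0.025,0,0,0],[-0.035,-0.025,0.02,0,0],[0,0,0.04,-0.08,0],[0,0,0.04,-0.08,0],[0,0,0.04,0,0],[0,0,0.03,0,0],[0,0,0,0,0],[0,0,0,0,0]]}}

```text
t: 3.5
tool_pos: [0.5296, 0.1674, 0.0622]
tool_rot: [0.251, 3.119, 0.008]
contact_force: [0.2, 1.0, 0.4]
opening: 0.043
```

```bash
python3 d.py 0.523 0.174 0.02 81.1; python3 - <<'E'
from m import *
P=look('2')
p=P['top'];cv2.imwrite('pics/top2z.png',cv2.resize(p['img'][120:260,130:290,::-1],None,fx=4,fy=4,interpolation=cv2.INTER_CUBIC))
p=P['side'];cv2.imwrite('pics/side2z.png',cv2.resize(p['img'][130:270,160:320,::-1],None,fx=4,fy=4,interpolation=cv2.INTER_CUBIC))
E
```

```text
t 3.5 tcp [0.5296 0.1674 0.0622] F [0.2 1.  0.4] open 0.043 q6 -1.24
tool axes (cols) [[-0.987, 0.16, 0.012], [0.16, 0.987, 0.004], [-0.012, 0.006, -1.0]]
delta tool [0.0081 0.0052 0.0421]
turn about tool z -0.0051 or 3.136
side blue [0.5216 0.1731] [0.0966 0.1139] 81.49
[[0.45809999108314514, 0.13379999995231628], [0.5708000063896179, 0.1168999969959259], [0.585099995136261, 0.21250000596046448], [0.4724000096321106, 0.22930000722408295]]
side yel [0.4374 0.1899] [0.1061 0.0376] 80.47
[[0.4101000130176544, 0.14069999754428864], [0.4472000002861023, 0.13449999690055847], [0.46470001339912415, 0.23909999430179596], [0.427700012922287, 0.24529999494552612]]
sign_blank 0.75 [0.4935 0.173  0.    ]
score_mid 0.55 [0.4524 0.1991 0.006 ]
blank_back 0.86 [0.5854 0.1404 0.006 ]
try_square 0.91 [0.3392 0.2766 0.    ]
top blue [0.4986 0.1952] [0.0489 0.0778] 0.61
[[0.47380000352859497, 0.2337999939918518], [0.4745999872684479, 0.15600000321865082], [0.5235000252723694, 0.15649999678134918], [0.522599995136261, 0.23430000245571136]]
top seg attempt to get argmax of an empty sequence
sign_blank 0.9 [0.5091 0.1784 0.    ]
score_mid 0.77 [0.4619 0.1868 0.006 ]
try_square 0.91 [0.3451 0.2915 0.    ]
```

View pics/side2z.png

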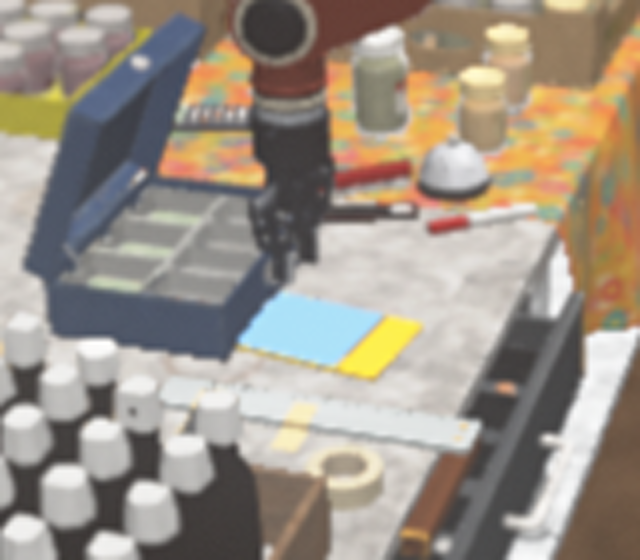

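View pics/top2z.png

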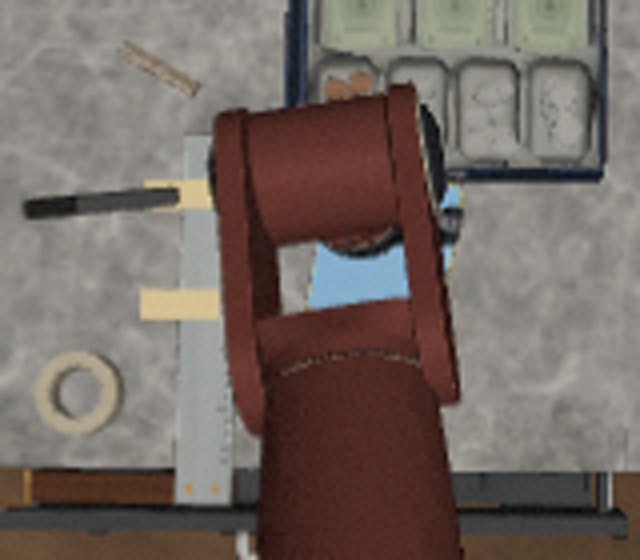

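Request:
{"op": "apply_moves", "data": {"deltas": [[0.014,0.006,0,0,0],[0,0,0.02,0,0],[0,0,0.015,0,0],[0,0,0.005,0,0],[0,0,0.003,0,0],[0,0,0.003,0,0],[0,0,0.003,0,0],[0,0,0,0,0]]}}

```text
t: 5.0
tool_pos: [0.5152, 0.1775, 0.0114]
tool_rot: [0.25, 3.12, 0.009]
contact_force: [0.0, -0.1, -0.0]
opening: 0.0429
```

```bash
python3 d.py 0.515 0.174 0.005 81.1
```

```text
t 5.0 tcp [0.5152 0.1775 0.0114] F [ 0.  -0.1 -0. ] open 0.0429 q6 -1.22
tool axes (cols) [[-0.987, 0.159, 0.012], [0.16, 0.987, 0.005], [-0.011, 0.007, -1.0]]
delta tool [-0.0003 -0.0035  0.0064]
turn about tool z -0.0048 or 3.137
```

Request:
{"op": "apply_moves", "data": {"deltas": [[0,0,0.003,0,0],[0,0,0.003,0,0],[0,0,0.003,0,0],[0,0,0.002,0,0],[0,0,0.002,0,0],[0,0,0.002,0,0],[0,0,0.002,0,0],[0,0,0.002,0,0]]}}

```text
t: 6.0
tool_pos: [0.5161, 0.1776, 0.0041]
tool_rot: [0.252, 3.129, 0.002]
contact_force: [-7.6, -1.3, 14.4]
opening: 0.0427
```

```bash
python3 d.py
```

```text
t 6.0 tcp [0.5161 0.1776 0.0041] F [-7.6 -1.3 14.4] open 0.0427 q6 -1.22
tool axes (cols) [[-0.987, 0.16, 0.002], [0.16, 0.987, 0.001], [-0.002, 0.001, -1.0]]
```

Request:
{"op": "apply_moves", "data": {"deltas": [[0.003,0,0.002,0,0],[0.004,0.004,0.002,0,0],[0.004,0.004,0.002,-0.02,0],[0.004,0.004,0.002,-0.02,0],[0.004,0.004,0.002,-0.02,0],[0.004,0.004,0.002,-0.02,0],[0.004,0.004,0.002,-0.02,0],[0,0,0.002,0,0]]}}

```text
t: 7.0
tool_pos: [0.5102, 0.2024, 0.0042]
tool_rot: [0.086, 3.103, -0.008]
contact_force: [-7.7, 0.1, 14.6]
opening: 0.0429
```

```bash
python3 d.py; python3 - <<'E'
from m import *
P=look('3')
p=P['top'];a=cv2.resize(p['img'][120:260,130:290,::-1],None,fx=2.5,fy=2.5,interpolation=cv2.INTER_CUBIC)
p=P['side'];b=cv2.resize(p['img'][130:270,160:320,::-1],None,fx=2.5,fy=2.5,interpolation=cv2.INTER_CUBIC)
cv2.imwrite('pics/both3.png',np.hstack([a,b]))
E
```

```text
t 7.0 tcp [0.5102 0.2024 0.0042] F [-7.7  0.1 14.6] open 0.0429 q6 -1.26
tool axes (cols) [[-0.998, 0.055, 0.037], [0.055, 0.998, -0.006], [-0.037, -0.004, -0.999]]
side blue [0.4941 0.178 ] [0.0939 0.0545] 78.91
[[0.45829999446868896, 0.1371999979019165], [0.5117999911308289, 0.1266999989748001], [0.5297999978065491, 0.21879999339580536], [0.4763999879360199, 0.22930000722408295]]
side yel [0.4375 0.1907] [0.1076 0.0377] 80.47
[[0.4099999964237213, 0.14069999754428864], [0.4472000002861023, 0.13449999690055847], [0.4650000035762787, 0.24060000479221344], [0.4277999997138977, 0.24690000712871552]]
sign_blank 0.74 [0.4974 0.1676 0.    ]
score_mid 0.72 [0.4667 0.185  0.006 ]
blank_back 0.97 [0.587  0.1408 0.006 ]
try_square 0.86 [ 0.3361  0.2875 -0.    ]
top blue [0.5174 0.1439] [0.1178 0.0587] 0.89
[[0.4580000042915344, 0.17229999601840973], [0.45899999141693115, 0.1136000007390976], [0.57669997215271, 0.11540000140666962], [0.5758000016212463, 0.17409999668598175]]
top yel [0.4375 0.1456] [0.0421 0.0259] 0.96
[[0.4162999987602234, 0.1581999957561493], [0.41670000553131104, 0.13230000436306], [0.45879998803138733, 0.13300000131130219], [0.45829999446868896, 0.15889999270439148]]
sign_blank 0.75 [0.5076 0.1712 0.    ]
score_mid 0.96 [0.4687 0.1889 0.006 ]
blank_back 0.85 [0.5847 0.173  0.006 ]
try_square 0.93 [0.3447 0.2951 0.    ]
```

View pics/both3.png

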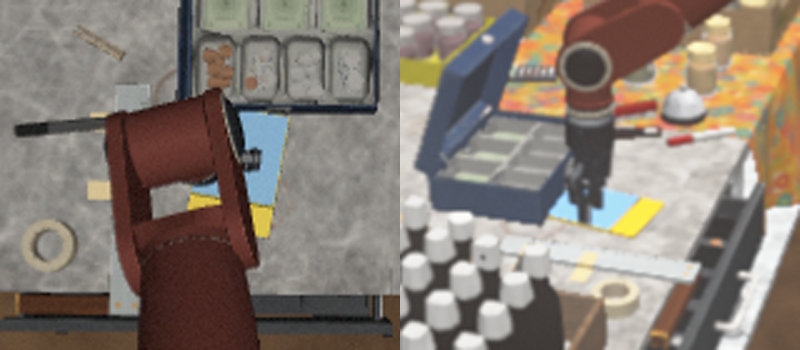

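Request:
{"op": "apply_moves", "data": {"deltas": [[0.002,0,0.003,0,0],[0.002,0,0.004,0,0],[0.002,0,0.004,0,0],[0.002,0,0.004,0,0],[0.003,0,0.004,0,0],[0.003,0,0.004,0,0],[0.003,0,0.004,0,0],[0.003,0,0.004,0,0]]}}

```text
t: 8.5
tool_pos: [0.5105, 0.2026, 0.0043]
tool_rot: [0.08, 3.078, -0.017]
contact_force: [-6.3, -6.3, 21.2]
opening: 0.0427
```

```bash
python3 d.py;python3 - <<'E'
from m import *
seg(ctrl.get_image('side'),'side')
E
```

```text
t 8.5 tcp [0.5105 0.2026 0.0043] F [-6.3 -6.3 21.2] open 0.0427 q6 -1.25
tool axes (cols) [[-0.997, 0.052, 0.062], [0.052, 0.999, -0.013], [-0.062, -0.01, -0.998]]
side blue [0.4927 0.177 ] [0.0966 0.0546] 80.71
[[0.4580000042915344, 0.13369999825954437], [0.511900007724762, 0.12489999830722809], [0.5274999737739563, 0.22030000388622284], [0.47360000014305115, 0.22910000383853912]]
side yel [0.4376 0.1906] [0.1076 0.0376] 80.47
[[0.4101000130176544, 0.14069999754428864], [0.4472000002861023, 0.13449999690055847], [0.4650000035762787, 0.24060000479221344], [0.4278999865055084, 0.2468000054359436]]
```

Request:
{"op": "apply_moves", "data": {"deltas": [[0.004,0.002,0.004,0,0],[0.005,0.003,0.004,0,0],[0.005,0.003,0.004,0,0],[0.006,0.003,0.004,0,0],[0.006,0.003,0.004,0,0],[0.006,0.003,0.004,0,0],[0.006,0.003,0.004,0,0],[0.006,0.003,0.004,0,0]]}}

```text
t: 9.55
tool_pos: [0.5089, 0.2219, 0.0049]
tool_rot: [0.072, 3.004, -0.034]
contact_force: [0.3, -9.1, 17.3]
opening: 0.0427
```

```bash
python3 d.py;python3 - <<'E'
from m import *
p=ctrl.get_image('side')
seg(p,'side')
cv2.imwrite('pics/s4.png',cv2.resize(p['img'][120:270,160:340,::-1],None,fx=4,fy=4,interpolation=cv2.INTER_CUBIC))
E
```

```text
t 9.55 tcp [0.5089 0.2219 0.0049] F [ 0.3 -9.1 17.3] open 0.0427 q6 -1.17
tool axes (cols) [[-0.99, 0.049, 0.136], [0.046, 0.999, -0.026], [-0.137, -0.019, -0.99]]
side blue [0.4882 0.1978] [0.0961 0.0505] 83.7
[[0.4578000009059906, 0.15279999375343323], [0.5080000162124634, 0.14720000326633453], [0.5184999704360962, 0.24279999732971191], [0.4684000015258789, 0.2483000010251999]]
side yel [0.437  0.2084] [0.1073 0.0377] 80.39
[[0.40939998626708984, 0.15870000422000885], [0.4465999901294708, 0.15240000188350677], [0.4645000100135803, 0.2581999897956848], [0.42739999294281006, 0.26440000534057617]]
```

View pics/s4.png

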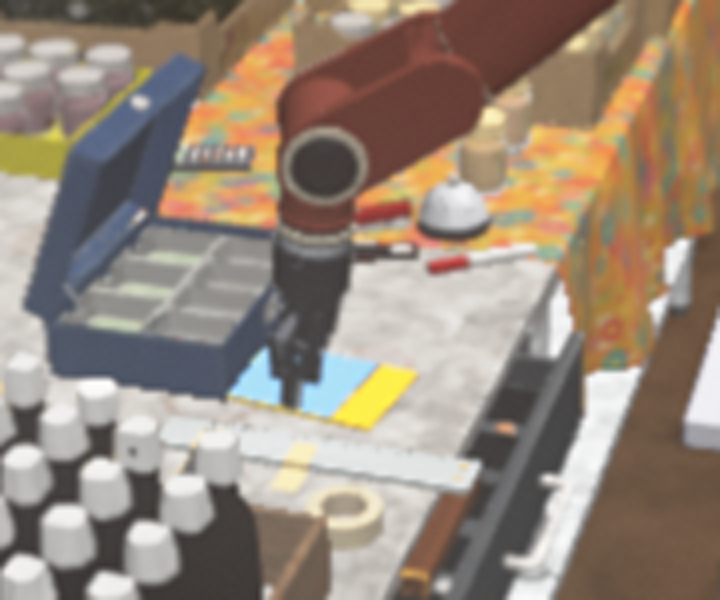

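Request:
{"op": "apply_moves", "data": {"deltas": [[0,0,-0.01,0,0],[0,0,-0.02,0,-1],[0,0,-0.02,0,-1],[0,-0.04,0,0,-1],[0,-0.04,0,0,-1],[0,-0.04,0,0,-1],[0,0,0,0,-1],[0,0,0,0,-1]]}}

```text
t: 10.6
tool_pos: [0.4961, 0.1019, 0.06]
tool_rot: [0.069, 3.001, -0.03]
contact_force: [-0.4, 0.7, -0.2]
opening: 0.0002
```

```bash
python3 d.py .5 .1 .02 90; python3 - <<'E'
from m import *
P=look('5');p=P['top'];E=np.array(p['eye'])
cv2.imwrite('pics/t5.png',cv2.resize(p['img'][120:260,130:290,::-1],None,fx=4,fy=4,interpolation=cv2.INTER_CUBIC))
def X(u,v): return np.round(E+ray(p,(u,v))*p['range_z'][v,u],3)
for v in (150,158): print([X(u,v).tolist() for u in range(196,208)])
for u in (204,208): print([X(u,v).tolist() for v in range(156,172)])
E
```

```text
t 10.6 tcp [0.4961 0.1019 0.06  ] F [-0.4  0.7 -0.2] open 0.0002 q6 -1.43
tool axes (cols) [[-0.989, 0.047, 0.138], [0.045, 0.999, -0.023], [-0.139, -0.017, -0.99]]
delta tool [ 0.0016 -0.0011  0.0402]
turn about tool z -0.0474 or 3.094
side blue [0.5229 0.192 ] [0.0987 0.1163] 80.64
[[0.45750001072883606, 0.15279999375343323], [0.5722000002861023, 0.13379999995231628], [0.5882999897003174, 0.23119999468326569], [0.47350001335144043, 0.2500999867916107]]
side yel [0.437  0.2084] [0.1073 0.0375] 80.39
[[0.40959998965263367, 0.15870000422000885], [0.4465999901294708, 0.15240000188350677], [0.4645000100135803, 0.2581999897956848], [0.42750000953674316, 0.26440000534057617]]
sign_blank 0.77 [0.4941 0.2069 0.    ]
score_mid 0.96 [0.4565 0.1924 0.006 ]
blank_back 0.65 [0.5894 0.1657 0.006 ]
try_square 0.63 [ 0.3216  0.302  -0.    ]
top blue [0.5212 0.1941] [0.1057 0.1135] 82.48
[[0.4580000042915344, 0.14910000562667847], [0.5705000162124634, 0.13429999351501465], [0.5843999981880188, 0.23909999430179596], [0.4717999994754791, 0.2538999915122986]]
top yel [0.4477 0.2444] [0.0391 0.0291] 1.3
[... 918 characters left out ...]
47, 0.005], [0.598, 0.247, 0.005], [0.595, 0.247, 0.003], [0.593, 0.248, -0.0], [0.578, 0.236, 0.063], [0.577, 0.238, 0.052], [0.578, 0.242, 0.03], [0.577, 0.245, 0.014], [0.576, 0.247, 0.002], [0.573, 0.247, 0.001], [0.569, 0.247, 0.001], [0.566, 0.246, 0.003], [0.563, 0.247, -0.001], [0.559, 0.246, 0.002], [0.557, 0.247, -0.002]]
[[0.597, 0.227, 0.046], [0.593, 0.225, 0.055], [0.59, 0.226, 0.054], [0.587, 0.226, 0.052], [0.584, 0.226, 0.05], [0.578, 0.223, 0.066], [0.577, 0.225, 0.055], [0.577, 0.228, 0.034], [0.577, 0.231, 0.018], [0.575, 0.233, 0.006], [0.572, 0.233, 0.006], [0.568, 0.233, 0.007], [0.565, 0.232, 0.008], [0.392, 0.046, 1.141], [0.559, 0.232, 0.006], [0.555, 0.232, 0.008]]
```

View pics/t5.png

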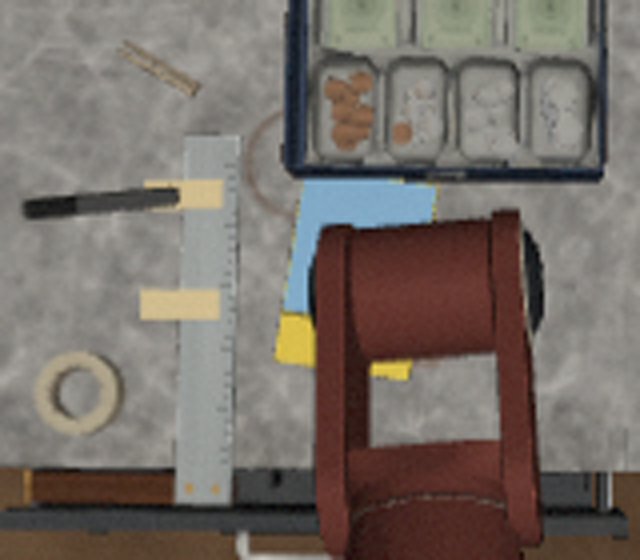

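Request:
{"op": "apply_moves", "data": {"deltas": [[0.004,0,0.028,0,-1],[0.003,0,0.022,0,-1],[0,0,0.006,0,-1],[0,0,0,0,-1],[0,0.01,0,0,-1],[0,0.01,0,0,-1],[0,0.01,0,0,-1],[0,0.008,0,0,-1]]}}

```text
t: 12.1
tool_pos: [0.5025, 0.1421, 0.0059]
tool_rot: [0.067, 2.994, -0.03]
contact_force: [-0.4, -0.6, 0.3]
opening: 0.0
```

```bash
python3 d.py .5 .17 .004; python3 -c "
from m import *
seg(ctrl.get_image('side'),'side')"
```

```text
t 12.1 tcp [0.5025 0.1421 0.0059] F [-0.4 -0.6  0.3] open 0.0 q6 -1.34
tool axes (cols) [[-0.988, 0.046, 0.146], [0.043, 0.999, -0.023], [-0.147, -0.016, -0.989]]
delta tool [0.0039 0.0277 0.0009]
side blue [0.5197 0.2013] [0.1018 0.1141] 83.29
[[0.4571000039577484, 0.1573999971151352], [0.5703999996185303, 0.14409999549388885], [0.5823000073432922, 0.2451999932527542], [0.4690000116825104, 0.25859999656677246]]
side yel [0.4374 0.2176] [0.1075 0.0381] 83.5
[[0.4124000072479248, 0.1662999987602234], [0.45019999146461487, 0.16200000047683716], [0.46239998936653137, 0.2687999904155731], [0.4246000051498413, 0.27309998869895935]]
```

Request:
{"op": "apply_moves", "data": {"deltas": [[0.001,0,0.003,0,-1],[0,0.007,0,0,-1],[0,0.007,0,0,-1],[0,0.006,0,0,-1],[0,0.005,0,0,-1],[0,0.004,0,0,-1],[0,0.003,0,0,-1],[0,0.003,0,0,-1]]}}

```text
t: 13.15
tool_pos: [0.504, 0.1745, 0.0022]
tool_rot: [0.059, 2.994, -0.05]
contact_force: [-1.9, -17.4, 6.4]
opening: 0.0001
```

```bash
python3 d.py .5 .17 .004; python3 -c "
from m import *
seg(ctrl.get_image('side'),'side')"
```

```text
t 13.15 tcp [0.504  0.1745 0.0022] F [ -1.9 -17.4   6.4] open 0.0001 q6 -1.25
tool axes (cols) [[-0.989, 0.042, 0.145], [0.037, 0.999, -0.036], [-0.146, -0.03, -0.989]]
delta tool [ 0.0035 -0.0048 -0.0022]
side blue [0.5168 0.2342] [0.1182 0.106 ] 3.74
[[0.4544000029563904, 0.2831999957561493], [0.46129998564720154, 0.17749999463558197], [0.5792999863624573, 0.18520000576972961], [0.5723999738693237, 0.29089999198913574]]
side yel [0.4327 0.2366] [0.0969 0.0374] 88.88
[[0.4129999876022339, 0.18850000202655792], [0.4503999948501587, 0.18780000507831573], [0.4523000121116638, 0.2847000062465668], [0.414900004863739, 0.28540000319480896]]
```

Request:
{"op": "apply_moves", "data": {"deltas": [[0,-0.012,0,0,-1],[-0.005,0,-0.045,0,-1],[-0.005,0,-0.045,0,-1],[-0.005,0,-0.03,0,-1],[-0.034,0.04,0,0,-1],[-0.034,0.04,0,0,-1],[-0.02,0.03,0,0,-1],[0,0,0,0,-1]]}}

```text
t: 14.2
tool_pos: [0.5933, 0.2752, 0.1366]
tool_rot: [0.066, 2.997, -0.04]
contact_force: [0.9, -0.5, -0.7]
opening: -0.0004
```

```bash
python3 d.py .602 .27 .004 90; python3 -c "
from m import *
p=ctrl.get_image('side');seg(p,'side')
cv2.imwrite('pics/s6.png',cv2.resize(p['img'][120:270,160:340,::-1],None,fx=4,fy=4,interpolation=cv2.INTER_CUBIC))"
```

```text
t 14.2 tcp [0.5933 0.2752 0.1366] F [ 0.9 -0.5 -0.7] open -0.0004 q6 -1.15
tool axes (cols) [[-0.989, 0.045, 0.143], [0.042, 0.999, -0.03], [-0.144, -0.023, -0.989]]
delta tool [ 0.0103 -0.0017  0.1326]
turn about tool z -0.0455 or 3.096
side blue [0.5175 0.2396] [0.0988 0.1177] 89.06
[[0.4578999876976013, 0.19120000302791595], [0.5756000280380249, 0.18930000066757202], [0.5771999955177307, 0.2879999876022339], [0.4595000147819519, 0.28999999165534973]]
side yel [0.4327 0.2366] [0.0969 0.0374] 88.88
[[0.4129999876022339, 0.18850000202655792], [0.4503999948501587, 0.18780000507831573], [0.4523000121116638, 0.2847000062465668], [0.414900004863739, 0.28540000319480896]]
```

View pics/s6.png

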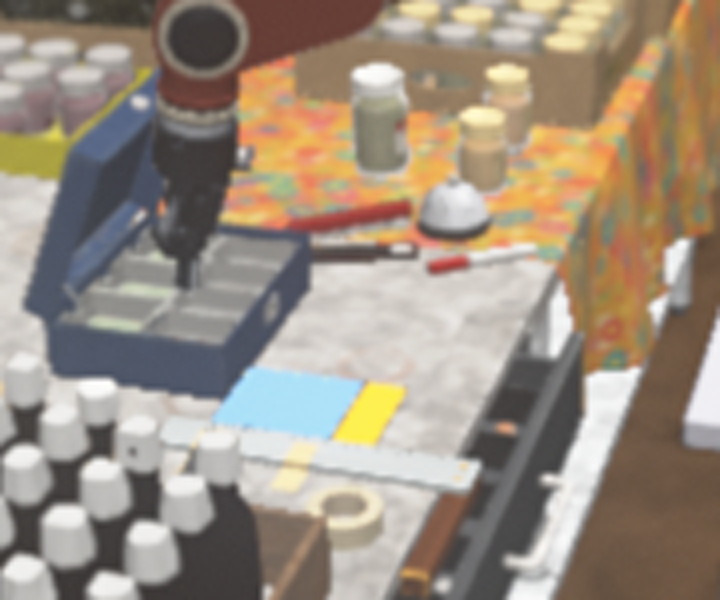

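Request:
{"op": "apply_moves", "data": {"deltas": [[0.001,-0.003,0.03,0,-1],[0.001,0,0.03,0,-1],[0.002,0,0.025,0,-1],[0.002,0,0.02,0,-1],[0.001,0,0.01,0,-1],[0,0,0.005,0,-1],[0,0,0,0,-1],[0,0,0,0,-1]]}}

```text
t: 15.25
tool_pos: [0.6002, 0.2637, 0.0144]
tool_rot: [0.072, 2.998, -0.04]
contact_force: [0.9, -0.1, 0.1]
opening: -0.0003
```

```bash
python3 d.py .602 .27 .004 90; python3 -c "
from m import *
p=ctrl.get_image('top')
cv2.imwrite('pics/t7.png',cv2.resize(p['img'][120:260,130:290,::-1],None,fx=4,fy=4,interpolation=cv2.INTER_CUBIC))
p=ctrl.get_image('side');seg(p,'side')
cv2.imwrite('pics/s7.png',cv2.resize(p['img'][120:270,160:340,::-1],None,fx=4,fy=4,interpolation=cv2.INTER_CUBIC))"
```

```text
t 15.25 tcp [0.6002 0.2637 0.0144] F [ 0.9 -0.1  0.1] open -0.0003 q6 -1.15
tool axes (cols) [[-0.989, 0.049, 0.142], [0.046, 0.999, -0.03], [-0.143, -0.023, -0.989]]
delta tool [-0.      0.0066  0.0103]
turn about tool z -0.0495 or 3.092
side blue [0.5175 0.2392] [0.0992 0.1174] 89.78
[[0.4584999978542328, 0.18979999423027039], [0.5759999752044678, 0.18940000236034393], [0.5763999819755554, 0.28850001096725464], [0.45890000462532043, 0.289000004529953]]
side yel [0.4327 0.2366] [0.0969 0.0374] 88.88
[[0.4129999876022339, 0.18850000202655792], [0.4503999948501587, 0.18780000507831573], [0.4523000121116638, 0.2847000062465668], [0.414900004863739, 0.28540000319480896]]
```

View pics/s7.png

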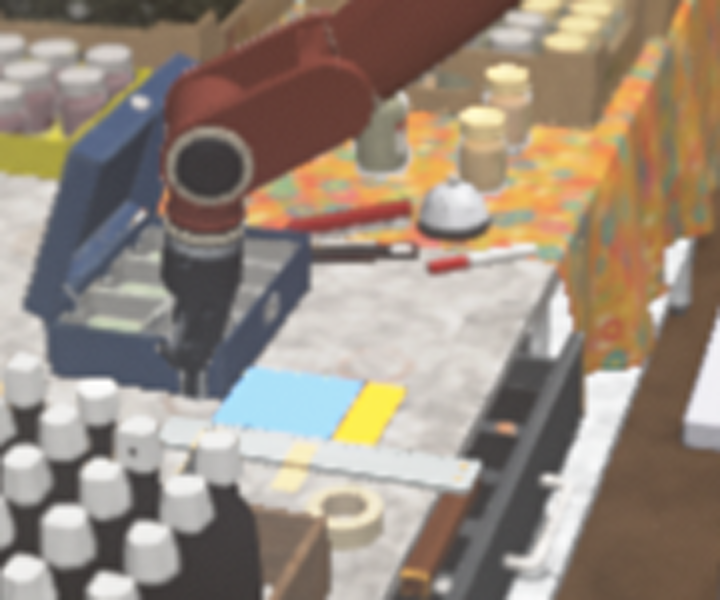

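View pics/t7.png

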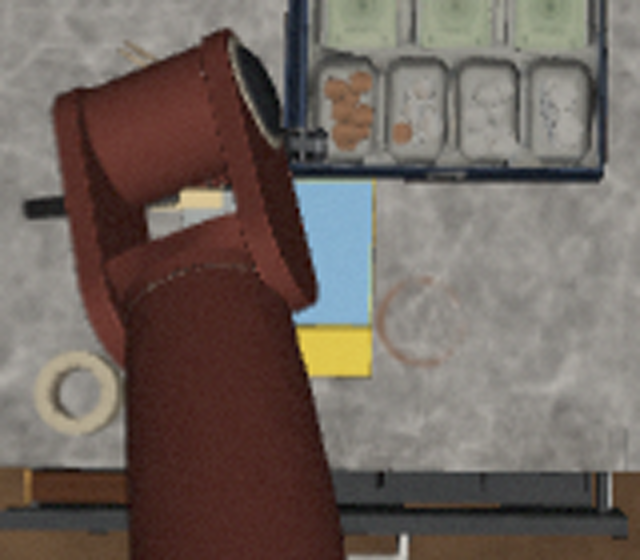

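Request:
{"op": "apply_moves", "data": {"deltas": [[0,0.006,0.005,0,-1],[0,0,0.005,0,-1],[0,0,0.002,0,-1],[0.006,0,0,0,-1],[0.006,0,-0.001,0,-1],[0.006,0,-0.001,0,-1],[0.006,0,-0.001,0,-1],[0.006,0,-0.001,0,-1]]}}

```text
t: 16.35
tool_pos: [0.5709, 0.2716, 0.0021]
tool_rot: [0.071, 2.996, -0.039]
contact_force: [0.1, -0.6, -0.1]
opening: 0.0001
```

```bash
python3 d.py; python3 -c "
from m import *
p=ctrl.get_image('side');seg(p,'side')"
```

```text
t 16.35 tcp [0.5709 0.2716 0.0021] F [ 0.1 -0.6 -0.1] open 0.0001 q6 -1.11
tool axes (cols) [[-0.988, 0.049, 0.144], [0.045, 0.999, -0.029], [-0.145, -0.022, -0.989]]
side blue [0.5028 0.2359] [0.1127 0.1011] 3.44
[[0.44350001215934753, 0.28299999237060547], [0.4496000111103058, 0.18199999630451202], [0.5620999932289124, 0.18880000710487366], [0.5559999942779541, 0.2897000014781952]]
side yel [0.4194 0.2336] [0.0375 0.1019] 1.93
[[0.39899998903274536, 0.2838999927043915], [0.4023999869823456, 0.18209999799728394], [0.4397999942302704, 0.1834000051021576], [0.43639999628067017, 0.28519999980926514]]
```

Request:
{"op": "apply_moves", "data": {"deltas": [[0.006,0,-0.0025,0,-1],[0.007,0,-0.001,0,-1],[0.007,0,-0.001,0,-1],[0.007,0,-0.001,0,-1],[0.006,0,-0.001,0,-1],[-0.01,0,0,0,-1],[-0.01,0,-0.02,0,-1],[0,0,-0.03,0,-1]]}}

```text
t: 17.4
tool_pos: [0.5459, 0.2732, 0.0543]
tool_rot: [0.071, 3.002, -0.042]
contact_force: [0.4, -0.7, 0.3]
opening: -0.0004
```

```bash
python3 d.py .48 .15 .05; python3 -c "
from m import *
p=ctrl.get_image('side');seg(p,'side')
a=cv2.resize(p['img'][120:270,160:320,::-1],None,fx=2.5,fy=2.5,interpolation=cv2.INTER_CUBIC)
p=ctrl.get_image('top');seg(p,'top')
b=cv2.resize(p['img'][120:270,130:290,::-1],None,fx=2.5,fy=2.5,interpolation=cv2.INTER_CUBIC)
cv2.imwrite('pics/b8.png',np.hstack([a,b]))"
```

```text
t 17.4 tcp [0.5459 0.2732 0.0543] F [ 0.4 -0.7  0.3] open -0.0004 q6 -1.1
tool axes (cols) [[-0.989, 0.049, 0.137], [0.045, 0.998, -0.031], [-0.139, -0.025, -0.99]]
delta tool [ 0.0603 -0.1261 -0.0009]
side blue [0.4684 0.2292] [0.1128 0.1005] 8.42
[[0.4052000045776367, 0.27070000767707825], [0.41990000009536743, 0.1712000072002411], [0.531499981880188, 0.18780000507831573], [0.5167999863624573, 0.287200003862381]]
side yel [0.3877 0.2218] [0.0369 0.1094] 8.15
[[0.36160001158714294, 0.2732999920845032], [0.37709999084472656, 0.16500000655651093], [0.41370001435279846, 0.17020000517368317], [0.39820000529289246, 0.2784999907016754]]
top blue [0.472  0.2208] [0.1145 0.0858] 8.75
[[0.4088999927043915, 0.25450000166893005], [0.421999990940094, 0.1696999967098236], [0.5351999998092651, 0.18709999322891235], [0.5220999717712402, 0.2718999981880188]]
top yel [0.3928 0.2126] [0.0391 0.0978] 8.75
[[0.3659999966621399, 0.257999986410141], [0.38089999556541443, 0.16130000352859497], [0.4196000099182129, 0.1671999990940094], [0.40470001101493835, 0.2639000117778778]]
```

View pics/b8.png

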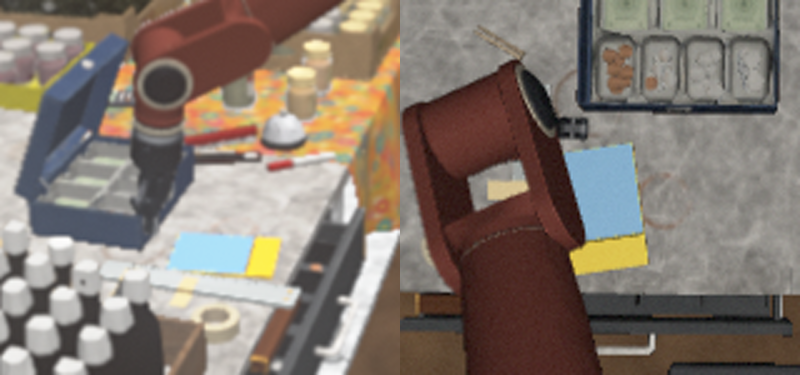

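```bash
python3 d.py .557 .205 .004
```

```text
t 17.5 tcp [0.5486 0.2747 0.0584] F [ 1.1 -0.1  0.8] open 0.0001 q6 -1.1
tool axes (cols) [[-0.988, 0.048, 0.145], [0.045, 0.999, -0.028], [-0.146, -0.021, -0.989]]
delta tool [-0.0035 -0.068   0.057 ]
```

Request:
{"op": "apply_moves", "data": {"deltas": [[-0.006,-0.034,0,0,-1],[-0.005,-0.034,0,0,-1],[0.002,0,0.02,0,-1],[0.003,0,0.02,0,-1],[0.001,0,0.01,0,-1],[0,0,0.003,0,-1],[0,0,0,0,-1],[0,0,0,0,-1]]}}

```text
t: 18.5
tool_pos: [0.5602, 0.2029, 0.0044]
tool_rot: [0.071, 2.994, -0.036]
contact_force: [0.2, -0.2, 0.1]
opening: 0.0
```

```bash
python3 d.py .557 .205 .0035
```

```text
t 18.5 tcp [0.5602 0.2029 0.0044] F [ 0.2 -0.2  0.1] open 0.0 q6 -1.23
tool axes (cols) [[-0.988, 0.049, 0.145], [0.045, 0.999, -0.027], [-0.147, -0.021, -0.989]]
delta tool [0.0034 0.002  0.0003]
```

Request:
{"op": "apply_moves", "data": {"deltas": [[0.008,0,-0.001,0,-1],[0.007,0,-0.001,0,-1],[0.006,0,-0.001,0,-1],[0.006,0,-0.001,0,-1],[0.006,0,-0.001,0,-1],[0.006,0,-0.001,0,-1],[0.005,0,-0.001,0,-1],[0.004,0,0,0,-1]]}}

```text
t: 19.5
tool_pos: [0.5108, 0.2062, 0.0071]
tool_rot: [0.07, 2.988, -0.034]
contact_force: [1.6, -0.6, 2.7]
opening: 0.0
```

```bash
python3 d.py; python3 -c "
from m import *
p=ctrl.get_image('side');seg(p,'side')
a=cv2.resize(p['img'][120:270,160:320,::-1],None,fx=2.5,fy=2.5,interpolation=cv2.INTER_CUBIC)
p=ctrl.get_image('top');seg(p,'top')
b=cv2.resize(p['img'][120:270,130:290,::-1],None,fx=2.5,fy=2.5,interpolation=cv2.INTER_CUBIC)
cv2.imwrite('pics/b9.png',np.hstack([a,b]))"
```

```text
t 19.5 tcp [0.5108 0.2062 0.0071] F [ 1.6 -0.6  2.7] open 0.0 q6 -1.2
tool axes (cols) [[-0.987, 0.048, 0.152], [0.045, 0.999, -0.026], [-0.153, -0.019, -0.988]]
side blue [0.4536 0.2308] [0.1129 0.1001] 5.13
[[0.3930000066757202, 0.27559998631477356], [0.4018999934196472, 0.17589999735355377], [0.5142999887466431, 0.1860000044107437], [0.5054000020027161, 0.2856999933719635]]
side yel [0.3733 0.2276] [0.0374 0.1054] 6.54
[[0.34869998693466187, 0.2777999937534332], [0.36070001125335693, 0.17309999465942383], [0.3977999985218048, 0.17739999294281006], [0.38580000400543213, 0.28209999203681946]]
top blue [0.4263 0.2502] [0.0402 0.0675] 17.04
[[0.39719998836517334, 0.2766000032424927], [0.4169999957084656, 0.21209999918937683], [0.4555000066757202, 0.22390000522136688], [0.435699999332428, 0.28839999437332153]]Traceback (most recent call last):
  File "<string>", line 5, in <module>
    p=ctrl.get_image('top');seg(p,'top')
                            ~~~^^^^^^^^^
  File "m.py", line 9, in seg
    i=1+np.argmax(s[1:,4]);ct,_=cv2.findContours((l==i).astype(np.uint8),0,cv2.CHAIN_APPROX_NONE)
        ~~~~~~~~~^^^^^^^^^
    return _wrapfunc(a, 'argmax', axis=axis, out=out, **kwds)
    return bound(*args, **kwds)
ValueError: attempt to get argmax of an empty sequence
```

Request:
{"op": "apply_moves", "data": {"deltas": [[-0.012,0,0,0,-1],[-0.01,0,0,0,-1],[0,0,0.004,0,-1],[0,0,0.002,0,-1],[0,0,0,0,-1],[0,0,0,0,-1],[0,0,0,0,-1],[0,0,0,0,-1]]}}

```text
t: 20.6
tool_pos: [0.5334, 0.2046, 0.0026]
tool_rot: [0.07, 2.992, -0.035]
contact_force: [0.6, 0.4, -0.1]
opening: 0.0002
```

```bash
python3 d.py .53 .205 .003;python3 -c "
from m import *
p=ctrl.get_image('side');seg(p,'side')"
```

```text
t 20.6 tcp [0.5334 0.2046 0.0026] F [ 0.6  0.4 -0.1] open 0.0002 q6 -1.21
tool axes (cols) [[-0.988, 0.048, 0.148], [0.045, 0.999, -0.027], [-0.149, -0.02, -0.989]]
delta tool [ 0.0033  0.0002 -0.0009]
side blue [0.4573 0.2317] [0.1131 0.0985] 5.05
[[0.39660000801086426, 0.2757999897003174], [0.40529999136924744, 0.17759999632835388], [0.5180000066757202, 0.1876000016927719], [0.5092999935150146, 0.2856999933719635]]
side yel [0.3764 0.2256] [0.0368 0.1099] 6.88
[[0.3515999913215637, 0.27799999713897705], [0.36469998955726624, 0.1688999980688095], [0.40130001306533813, 0.17329999804496765], [0.3880999982357025, 0.2824000120162964]]
```

Request:
{"op": "apply_moves", "data": {"deltas": [[0.005,0,-0.0005,0,-1],[0.005,0,-0.0005,0,-1],[0.005,0,-0.0005,0,-1],[0.005,0,-0.0005,0,-1],[0.005,0,-0.0005,0,-1],[0.004,0,-0.0005,0,-1],[0,0,0,0,-1],[0,0,0,0,-1]]}}

```text
t: 21.65
tool_pos: [0.5022, 0.206, 0.0016]
tool_rot: [0.069, 2.991, -0.035]
contact_force: [0.3, -0.9, -0.1]
opening: -0.0001
```

```bash
python3 d.py ;python3 -c "
from m import *
p=ctrl.get_image('side');seg(p,'side')"
```

```text
t 21.65 tcp [0.5022 0.206  0.0016] F [ 0.3 -0.9 -0.1] open -0.0001 q6 -1.19
tool axes (cols) [[-0.988, 0.048, 0.149], [0.044, 0.999, -0.027], [-0.15, -0.02, -0.989]]
side blue [0.4317 0.2385] [0.1133 0.1017] 1.53
[[0.37369999289512634, 0.28780001401901245], [0.3763999938964844, 0.18619999289512634], [0.4896000027656555, 0.1891999989748001], [0.4869000017642975, 0.29089999198913574]]
side yel [0.3472 0.2362] [0.1012 0.0403] 89.31
[[0.3264999985694885, 0.1859000027179718], [0.3666999936103821, 0.18539999425411224], [0.36800000071525574, 0.2865999937057495], [0.3276999890804291, 0.2870999872684479]]
```

Request:
{"op": "apply_moves", "data": {"deltas": [[-0.005,0.001,0,0,-1],[0,0.018,-0.002,0,-1],[0.006,0,0,0,-1],[0.006,0,-0.0007,0,-1],[0.006,0,-0.0007,0,-1],[0.006,0,-0.0007,0,-1],[0,0,0,0,-1],[0,0,0,0,-1]]}}

```text
t: 22.7
tool_pos: [0.4825, 0.2275, 0.0026]
tool_rot: [0.069, 2.991, -0.035]
contact_force: [0.6, 0.4, 0.4]
opening: 0.0004
```

```bash
python3 d.py ;python3 -c "
from m import *
p=ctrl.get_image('side');seg(p,'side')"
```

```text
t 22.7 tcp [0.4825 0.2275 0.0026] F [0.6 0.4 0.4] open 0.0004 q6 -1.13
tool axes (cols) [[-0.988, 0.048, 0.149], [0.044, 0.999, -0.027], [-0.15, -0.02, -0.988]]
side blue [0.4121 0.2373] [0.1006 0.1124] 89.46
[[0.3555000126361847, 0.1876000016927719], [0.46779999136924744, 0.18649999797344208], [0.46880000829696655, 0.2870999872684479], [0.3564000129699707, 0.2881999909877777]]
side yel [0.3276 0.2348] [0.1038 0.0413] 89.7
[[0.3066999912261963, 0.18299999833106995], [0.3479999899864197, 0.1826999932527542], [0.34860000014305115, 0.2865999937057495], [0.30720001459121704, 0.28679999709129333]]
```

Request:
{"op": "apply_moves", "data": {"deltas": [[-0.01,0,0,0,-1],[0,0,-0.04,0,-1],[0,-0.02,-0.03,0,-1],[0.02,-0.045,0,0,-1],[0.02,-0.045,0,0,-1],[0.03,-0.03,0,0,-1],[0.02,0,0,0,-1],[0,0,0,0,-1]]}}

```text
t: 23.75
tool_pos: [0.3889, 0.0884, 0.0666]
tool_rot: [0.071, 2.989, -0.037]
contact_force: [-0.5, -0.2, 0.5]
opening: -0.0001
```

```bash
python3 d.py .385 .145 .005;python3 -c "
from m import *
p=ctrl.get_image('side');seg(p,'side')
cv2.imwrite('pics/s10.png',cv2.resize(p['img'][150:270,200:340,::-1],None,fx=4,fy=4,interpolation=cv2.INTER_CUBIC))
p=ctrl.get_image('top')
cv2.imwrite('pics/t10.png',cv2.resize(p['img'][160:260,150:270,::-1],None,fx=6,fy=6,interpolation=cv2.INTER_CUBIC))
seg(p,'top')
"
```

```text
t 23.75 tcp [0.3889 0.0884 0.0666] F [-0.5 -0.2  0.5] open -0.0001 q6 -1.45
tool axes (cols) [[-0.987, 0.049, 0.151], [0.045, 0.999, -0.028], [-0.152, -0.021, -0.988]]
delta tool [0.0158 0.0576 0.0587]
side blue [0.4104 0.2374] [0.1006 0.1088] 89.46
[[0.3555000126361847, 0.1876000016927719], [0.4643000066280365, 0.18649999797344208], [0.4652999937534332, 0.287200003862381], [0.3564000129699707, 0.2881999909877777]]
side yel [0.3276 0.2348] [0.1038 0.0413] 89.7
[[0.3066999912261963, 0.18299999833106995], [0.3479999899864197, 0.1826999932527542], [0.34850001335144043, 0.2865999937057495], [0.30720001459121704, 0.28679999709129333]]
top blue [0.4142 0.239 ] [0.1134 0.1037] 1.16
[[0.3564999997615814, 0.2897000014781952], [0.358599990606308, 0.1860000044107437], [0.47200000286102295, 0.1882999986410141], [0.4699000120162964, 0.2919999957084656]]
top yel [0.332  0.2547] [0.0382 0.074 ] 0.67
[[0.3125, 0.2915000021457672], [0.3133000135421753, 0.2175000011920929], [0.3515999913215637, 0.21799999475479126], [0.3506999909877777, 0.2919999957084656]]
```

View pics/t10.png

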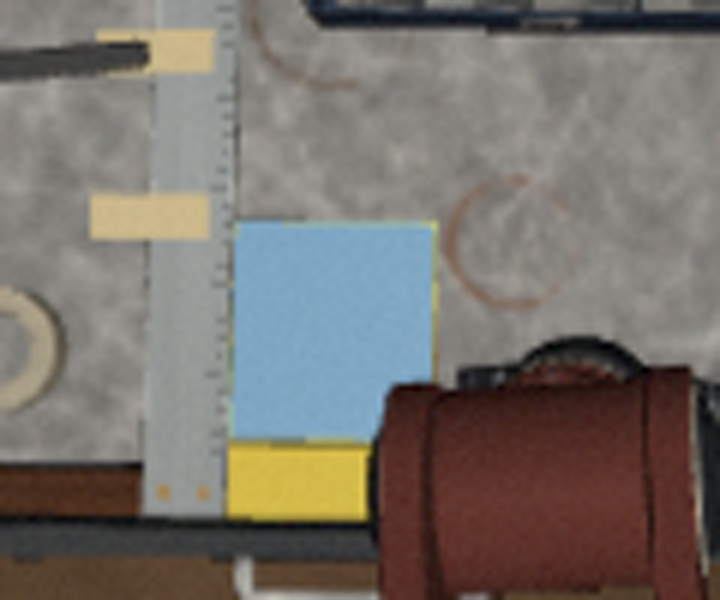

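View pics/s10.png

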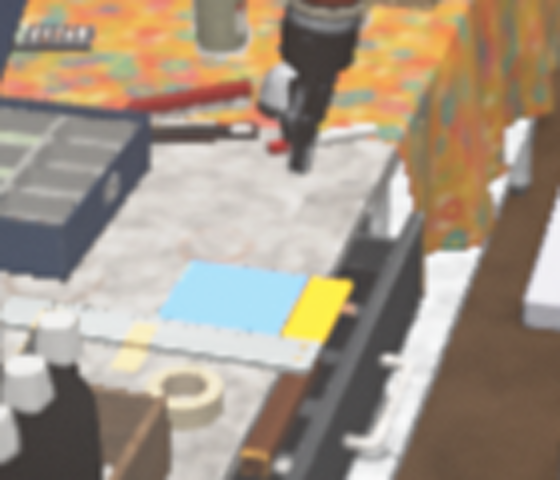

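```bash
python3 d.py .497 .236 .07
```

```text
t 23.85 tcp [0.3902 0.0887 0.0673] F [-0.5 -0.3  0.3] open -0.0001 q6 -1.45
tool axes (cols) [[-0.987, 0.048, 0.152], [0.045, 0.999, -0.028], [-0.153, -0.021, -0.988]]
delta tool [-0.0993  0.1522  0.0094]
```

Request:
{"op": "apply_moves", "data": {"deltas": [[-0.033,0.048,0.004,0,-1],[-0.033,0.048,0.003,0,-1],[-0.033,0.046,0.002,0,-1],[0,0,0,0,-1],[0.003,0,0.025,0,-1],[0.003,0,0.02,0,-1],[0,0,0.01,0,-1],[0,0,0,0,-1]]}}

```text
t: 24.85
tool_pos: [0.5096, 0.2319, 0.0143]
tool_rot: [0.067, 2.983, -0.037]
contact_force: [0.6, -0.7, 0.6]
opening: -0.0001
```

```bash
python3 d.py .471 .236 .003
```

```text
t 24.85 tcp [0.5096 0.2319 0.0143] F [ 0.6 -0.7  0.6] open -0.0001 q6 -1.14
tool axes (cols) [[-0.987, 0.046, 0.156], [0.042, 0.999, -0.028], [-0.157, -0.021, -0.987]]
delta tool [0.0401 0.0025 0.005 ]
```

Request:
{"op": "apply_moves", "data": {"deltas": [[0.001,0,0.008,0,-1],[0.001,0,0.003,0,-1],[0.009,0,-0.001,0,-1],[0.008,0,-0.001,0,-1],[0.006,0,-0.0007,0,-1],[0.005,0,-0.0005,0,-1],[0,0,0,0,-1],[0,0,0,0,-1]]}}

```text
t: 25.85
tool_pos: [0.4808, 0.2336, 0.004]
tool_rot: [0.066, 2.978, -0.034]
contact_force: [0.3, -0.6, 0.1]
opening: 0.0002
```

```bash
python3 d.py .471 .236 .003;python3 -c "
from m import *
p=ctrl.get_image('side');seg(p,'side')"
```

```text
t 25.85 tcp [0.4808 0.2336 0.004 ] F [ 0.3 -0.6  0.1] open 0.0002 q6 -1.11
tool axes (cols) [[-0.986, 0.046, 0.161], [0.042, 0.999, -0.026], [-0.162, -0.019, -0.987]]
delta tool [ 0.01    0.0019 -0.0006]
side blue [0.4091 0.2373] [0.1006 0.1111] 89.22
[[0.3528999984264374, 0.18780000507831573], [0.46399998664855957, 0.18629999458789825], [0.46540001034736633, 0.28679999709129333], [0.35429999232292175, 0.2883000075817108]]
side yel [0.3258 0.236 ] [0.1064 0.0412] 89.66
[[0.30489999055862427, 0.18299999833106995], [0.34599998593330383, 0.1826999932527542], [0.3467000126838684, 0.2890999913215637], [0.30550000071525574, 0.28940001130104065]]
```

Request:
{"op": "apply_moves", "data": {"deltas": [[0.004,0,0,0,-1],[0.004,0,-0.0006,0,-1],[0.002,0,-0.0003,0,-1],[0,0,0,0,-1],[0,0,0,0,-1],[-0.012,0,0,0,-1],[0,0,-0.03,0,-1],[0,0,-0.03,0,-1]]}}

```text
t: 26.9
tool_pos: [0.4725, 0.2342, 0.0631]
tool_rot: [0.067, 2.984, -0.037]
contact_force: [-0.3, 0.4, -0.4]
opening: 0.0
```

```bash
python3 d.py .53 .1 .1;python3 -c "
from m import *
p=ctrl.get_image('side');seg(p,'side')"
```

```text
t 26.9 tcp [0.4725 0.2342 0.0631] F [-0.3  0.4 -0.4] open 0.0 q6 -1.12
tool axes (cols) [[-0.987, 0.047, 0.156], [0.043, 0.999, -0.028], [-0.157, -0.021, -0.987]]
delta tool [-0.0683 -0.1321 -0.0236]
side blue [0.3997 0.2373] [0.1005 0.1105] 88.97
[[0.34360000491142273, 0.18809999525547028], [0.45410001277923584, 0.18610000610351562], [0.45590001344680786, 0.2865999937057495], [0.34540000557899475, 0.28859999775886536]]
side yel [0.3164 0.2384] [0.0416 0.1147] 0.51
[[0.29510000348091125, 0.2955999970436096], [0.296099990606308, 0.1808999925851822], [0.337799996137619, 0.18129999935626984], [0.3366999924182892, 0.29600000381469727]]
```

Request:
{"op": "apply_moves", "data": {"deltas": [[0,-0.05,-0.01,0,-1],[0,-0.05,-0.01,0,-1],[0,-0.05,-0.01,0,-1],[0,-0.05,0,0,-1],[0,-0.04,0,0,-1],[0,0,0,0,0],[0,0,0,0,0],[0,0,0,0,0]]}}

```text
t: 27.95
tool_pos: [0.4637, -0.0094, 0.1053]
tool_rot: [0.064, 2.97, -0.03]
contact_force: [0.3, 0.3, -0.5]
opening: 0.0426
```

```bash
python3 d.py .4 .239 .04 90;python3 -c "
from m import *
p=ctrl.get_image('side');seg(p,'side')
for t in ('score_mid','try_square'): print([(np.round(onz(p,q['uv'],.006),4),q['confidence']) for q in ctrl.spot_point(p,t)[:1]])
cv2.imwrite('pics/s11.png',cv2.resize(p['img'][170:250,220:320,::-1],None,fx=7,fy=7,interpolation=cv2.INTER_CUBIC))
p=ctrl.get_image('top')
cv2.imwrite('pics/t11.png',cv2.resize(p['img'][180:260,150:250,::-1],None,fx=7,fy=7,interpolation=cv2.INTER_CUBIC))
seg(p,'top')
for t in ('score_mid','try_square'): print([(np.round(onz(p,q['uv'],.006),4),q['confidence']) for q in ctrl.spot_point(p,t)[:1]])
g=p['img'].astype(int)
for u in (195,205,215): print(u,[(v,g[v,u].tolist()) for v in range(230,243)])
for u in (240,245,250): print(u,[(v,g[v,u].tolist(),round(onz(p,(u,v),0)[0],4)) for v in range(234,241)])
for v in (205,215,225): print(v,[(u,g[v,u].tolist(),round(onz(p,(u,v),.006)[1],4)) for u in range(184,194)])
"
```

```text
t 27.95 tcp [ 0.4637 -0.0094  0.1053] F [ 0.3  0.3 -0.5] open 0.0426 q6 -1.72
tool axes (cols) [[-0.985, 0.044, 0.169], [0.041, 0.999, -0.024], [-0.17, -0.017, -0.985]]
delta tool [0.0839 0.2464 0.0477]
turn about tool z -0.0444 or 3.097
side blue [0.3994 0.2377] [0.1096 0.1007] 0.11
[[0.34450000524520874, 0.28790000081062317], [0.34470000863075256, 0.18719999492168427], [0.4542999863624573, 0.1873999983072281], [0.45410001277923584, 0.288100004196167]]
side yel [0.3164 0.2384] [0.0416 0.1147] 0.51
[[0.29510000348091125, 0.2955999970436096], [0.296099990606308, 0.1808999925851822], [0.337799996137619, 0.18129999935626984], [0.3366999924182892, 0.29600000381469727]]
[(array([0.341 , 0.2263, 0.006 ]), 0.96)]
[(array([0.3361, 0.3006, 0.006 ]), 0.84)]
top blue [0.4012 0.2387] [0.1135 0.1037] 1.16
[[0.3434999883174896, 0.28940001130104065], [0.3456000089645386, 0.18569999933242798], [0.45899999141693115, 0.18799999356269836], [0.4569000005722046, 0.29170000553131104]]
top yel [0.3227 0.2383] [0.0382 0.1064] 0.68
[[0.3028999865055084, 0.2912999987602234], [0.3041999936103821, 0.18490000069
[... 2655 characters left out ...]
[135, 141, 119], np.float64(0.2937)), (189, [127, 165, 190], np.float64(0.2904)), (190, [128, 168, 196], np.float64(0.2872)), (191, [129, 169, 197], np.float64(0.284)), (192, [125, 166, 194], np.float64(0.2807)), (193, [128, 169, 198], np.float64(0.2775))]
225 [(184, [146, 148, 146], np.float64(0.3057)), (185, [146, 150, 148], np.float64(0.3024)), (186, [129, 132, 129], np.float64(0.2992)), (187, [133, 135, 134], np.float64(0.296)), (188, [136, 153, 148], np.float64(0.2928)), (189, [129, 168, 192], np.float64(0.2895)), (190, [129, 167, 195], np.float64(0.2863)), (191, [128, 169, 197], np.float64(0.2831)), (192, [128, 168, 197], np.float64(0.2799)), (193, [129, 168, 198], np.float64(0.2766))]
```

View pics/t11.png

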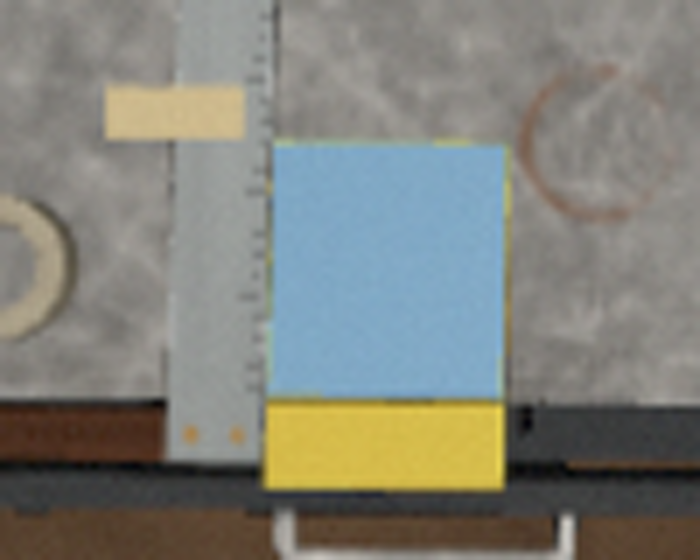

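View pics/s11.png

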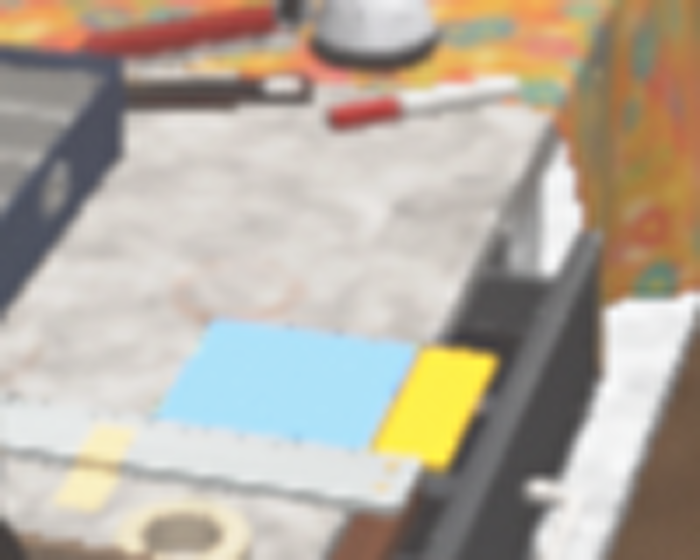

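Request:
{"op": "apply_moves", "data": {"deltas": [[0,0.045,0,0,0],[0.01,0.045,0,0,0],[0.015,0.045,0,0,0],[0.015,0.045,0,0,0],[0.015,0.04,0,0,0],[0.01,0.02,0.01,0,0],[0.005,0,0.02,0,0],[0,0,0,0,0]]}}

```text
t: 29.25
tool_pos: [0.41, 0.2418, 0.0609]
tool_rot: [0.061, 2.965, -0.028]
contact_force: [1.3, -0.5, -0.7]
opening: 0.0422
```

```bash
python3 d.py .405 .239 .012 90
```

```text
t 29.25 tcp [0.41   0.2418 0.0609] F [ 1.3 -0.5 -0.7] open 0.0422 q6 -1.05
tool axes (cols) [[-0.984, 0.043, 0.175], [0.039, 0.999, -0.023], [-0.176, -0.015, -0.984]]
delta tool [ 0.0133 -0.0023  0.0473]
turn about tool z -0.0428 or 3.099
```

Request:
{"op": "apply_moves", "data": {"deltas": [[0.005,-0.002,0.018,0,0],[0.004,0,0.015,0,0],[0.002,0,0.009,0,0],[0.001,0,0.003,0,0],[0,0,0,0,0],[0,0,0,0,0],[0,0,0,0,0],[0,0,0,0,0]]}}

```text
t: 30.25
tool_pos: [0.41, 0.2405, 0.0178]
tool_rot: [0.063, 2.957, -0.023]
contact_force: [0.7, 0.1, 1.0]
opening: 0.042
```

```bash
python3 d.py .404 .239 .005 90
```

```text
t 30.25 tcp [0.41   0.2405 0.0178] F [0.7 0.1 1. ] open 0.042 q6 -1.04
tool axes (cols) [[-0.982, 0.044, 0.182], [0.041, 0.999, -0.019], [-0.183, -0.012, -0.983]]
delta tool [ 0.0081 -0.0016  0.0115]
turn about tool z -0.0439 or 3.098
```

Request:
{"op": "apply_moves", "data": {"deltas": [[0.001,0,0.004,0,0],[0.0005,0,0.003,0,0],[0.0005,0,0.002,0,0],[0.0005,0,0.0015,0,0],[0.0005,0,0.0015,0,0],[0.0005,0,0.0015,0,0],[0.0005,0,0.0015,0,0],[0.0005,0,0.0015,0,0]]}}

```text
t: 31.25
tool_pos: [0.4097, 0.2407, 0.0053]
tool_rot: [0.062, 2.959, -0.028]
contact_force: [-8.3, -5.0, 15.4]
opening: 0.0425
```

```bash
python3 d.py .404 .239 .005 90
```

```text
t 31.25 tcp [0.4097 0.2407 0.0053] F [-8.3 -5.  15.4] open 0.0425 q6 -1.03
tool axes (cols) [[-0.983, 0.043, 0.18], [0.04, 0.999, -0.022], [-0.181, -0.015, -0.983]]
delta tool [ 0.0056 -0.0019 -0.0007]
turn about tool z -0.0432 or 3.098
```

```bash
python3 -c "
from m import *
p=ctrl.get_image('side');seg(p,'side')"; python3 d.py
```

```text
side blue [0.3998 0.2375] [0.1006 0.1106] 89.53
[[0.3440000116825104, 0.18770000338554382], [0.4546999931335449, 0.1868000030517578], [0.4555000066757202, 0.2874000072479248], [0.3449000120162964, 0.2883000075817108]]
side yel [0.3164 0.2384] [0.0416 0.1147] 0.51
[[0.29510000348091125, 0.2955999970436096], [0.296099990606308, 0.1808999925851822], [0.337799996137619, 0.18129999935626984], [0.3366999924182892, 0.29600000381469727]]
t 31.3 tcp [0.4097 0.2407 0.0052] F [-7.9 -4.5 15.4] open 0.0427 q6 -1.03
tool axes (cols) [[-0.983, 0.043, 0.18], [0.04, 0.999, -0.022], [-0.181, -0.015, -0.983]]
```

Request:
{"op": "apply_moves", "data": {"deltas": [[0.001,-0.001,0.001,0,0],[0.002,-0.001,0.001,0,0],[0.003,-0.001,0.001,0,0],[0.003,-0.001,0.001,0,0],[0.003,-0.001,0.001,0,0],[0.003,-0.001,0.001,0,0],[0.003,-0.001,0.001,0,0],[0.003,-0.001,0.001,0,0]]}}

```text
t: 32.3
tool_pos: [0.404, 0.2392, 0.0057]
tool_rot: [0.062, 2.927, -0.007]
contact_force: [2.0, 0.8, 6.0]
opening: 0.0426
```

```bash
python3 -c "
from m import *
p=ctrl.get_image('side');seg(p,'side')
cv2.imwrite('pics/s12.png',cv2.resize(p['img'][140:260,200:330,::-1],None,fx=5,fy=5,interpolation=cv2.INTER_CUBIC))"; python3 d.py
```

```text
side blue [0.3941 0.2371] [0.1111 0.1026] 1.39
[[0.33730000257492065, 0.28700000047683716], [0.33980000019073486, 0.18440000712871552], [0.45080000162124634, 0.18709999322891235], [0.44830000400543213, 0.2897000014781952]]
side yel [0.312  0.2363] [0.0398 0.119 ] 0.37
[[0.29170000553131104, 0.2955999970436096], [0.29249998927116394, 0.17659999430179596], [0.33230000734329224, 0.1768999993801117], [0.33149999380111694, 0.29589998722076416]]
t 32.35 tcp [0.4039 0.2391 0.0056] F [2.8 1.4 5.2] open 0.0428 q6 -1.02
tool axes (cols) [[-0.976, 0.042, 0.212], [0.041, 0.999, -0.009], [-0.212, -0.0, -0.977]]
```

View pics/s12.png

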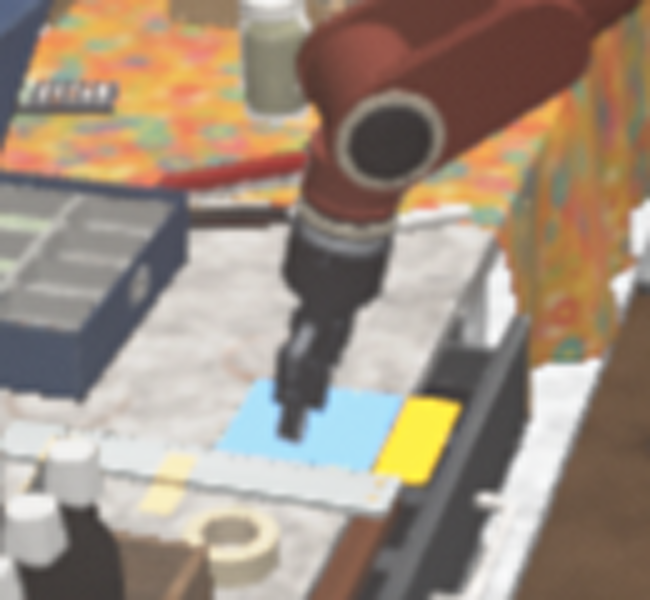

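Request:
{"op": "apply_moves", "data": {"deltas": [[0,0,0.0015,0,0],[0,0,0.002,0,0],[-0.001,0,0.002,0,0],[-0.002,0,0.002,0,0],[-0.002,0,0.002,0,0],[-0.002,0,0.002,0,0],[0,0,0.001,0,0],[0,0,0.001,0,0]]}}

```text
t: 33.35
tool_pos: [0.4113, 0.2402, 0.0053]
tool_rot: [0.064, 2.944, -0.016]
contact_force: [-5.9, -2.4, 12.6]
opening: 0.0428
```

```bash
python3 -c "
from m import *
p=ctrl.get_image('side');seg(p,'side')"; python3 d.py
```

```text
side blue [0.4021 0.2384] [0.1089 0.0994] 0.26
[[0.3474000096321106, 0.28780001401901245], [0.34779998660087585, 0.18850000202655792], [0.45669999718666077, 0.18889999389648438], [0.4562999904155731, 0.2883000075817108]]
side yel [0.3183 0.2385] [0.0415 0.1147] 0.56
[[0.296999990940094, 0.2955999970436096], [0.29809999465942383, 0.1808999925851822], [0.33959999680519104, 0.18129999935626984], [0.3384999930858612, 0.29600000381469727]]
t 33.4 tcp [0.4113 0.2402 0.0053] F [-6.  -2.  13.7] open 0.0428 q6 -1.03
tool axes (cols) [[-0.98, 0.044, 0.196], [0.042, 0.999, -0.015], [-0.196, -0.006, -0.981]]
```

Request:
{"op": "apply_moves", "data": {"deltas": [[0.002,0,0.001,0,0],[0.003,0,0.001,0,0],[0.003,0,0.001,0,0],[0.003,0,0.001,0,0],[0.003,0,0.001,0,0],[0.001,0,0.001,0,0],[0.001,0,0.001,0,0],[0.001,0,0.0012,0,0]]}}

```text
t: 34.4
tool_pos: [0.4084, 0.2416, 0.0055]
tool_rot: [0.06, 2.918, -0.016]
contact_force: [-3.7, -3.4, 13.1]
opening: 0.0423
```

```bash
python3 -c "
from m import *
p=ctrl.get_image('side');seg(p,'side')"; python3 d.py
```

```text
side blue [0.4014 0.2375] [0.1006 0.1094] 89.53
[[0.34630000591278076, 0.1876000016927719], [0.45570001006126404, 0.1867000013589859], [0.45649999380111694, 0.2874000072479248], [0.34709998965263367, 0.2881999909877777]]
side yel [0.319  0.2382] [0.1147 0.0417] 89.46
[[0.29760000109672546, 0.181099995970726], [0.3393000066280365, 0.18070000410079956], [0.3402999937534332, 0.2953999936580658], [0.2985999882221222, 0.29580000042915344]]
t 34.45 tcp [0.4085 0.2416 0.0055] F [-3.  -2.6 12.3] open 0.0424 q6 -1.01
tool axes (cols) [[-0.974, 0.042, 0.221], [0.039, 0.999, -0.015], [-0.222, -0.006, -0.975]]
```

Request:
{"op": "apply_moves", "data": {"deltas": [[0.003,0,0.0015,0,0],[0.003,0,0.0015,0,0],[0.003,0,0.0015,0,0],[0.003,0,0.0015,0,0],[0.003,0,0.0012,0,0],[0.003,0,0.0012,0,0],[0.0015,0,0.001,0,0],[0.0015,0,0.001,0,0]]}}

```text
t: 35.45
tool_pos: [0.4079, 0.2421, 0.0059]
tool_rot: [0.054, 2.88, -0.019]
contact_force: [-0.2, -3.0, 10.0]
opening: 0.0428
```

```bash
python3 -c "
from m import *
p=ctrl.get_image('side');seg(p,'side')"; python3 d.py
```

```text
side blue [0.4015 0.2374] [0.1006 0.1093] 89.21
[[0.34610000252723694, 0.18790000677108765], [0.4555000066757202, 0.18639999628067017], [0.4569000005722046, 0.28690001368522644], [0.3474999964237213, 0.28839999437332153]]
side yel [0.319  0.2382] [0.1147 0.0417] 89.46
[[0.29760000109672546, 0.181099995970726], [0.3393000066280365, 0.18070000410079956], [0.3402999937534332, 0.2953999936580658], [0.2985999882221222, 0.29580000042915344]]
t 35.5 tcp [0.4079 0.2421 0.0059] F [ 0.8 -3.   8.8] open 0.0426 q6 -0.98
tool axes (cols) [[-0.965, 0.038, 0.258], [0.035, 0.999, -0.018], [-0.258, -0.008, -0.966]]
```

Request:
{"op": "apply_moves", "data": {"deltas": [[0.004,0,0.001,0,0],[0.004,0,0.001,0,0],[0.004,0,0.001,0,0],[0.003,0,0.001,0,0],[0.001,0,0.001,0,0],[0.001,0,0.001,0,0],[0.001,0,0.001,0,0],[0.001,0,0.001,0,0]]}}

```text
t: 36.5
tool_pos: [0.4044, 0.244, 0.006]
tool_rot: [0.051, 2.854, -0.018]
contact_force: [-3.8, -3.6, 13.4]
opening: 0.0425
```

```bash
python3 -c "
from m import *
p=ctrl.get_image('side');seg(p,'side')"; python3 d.py
```

```text
side blue [0.4014 0.2371] [0.101  0.1095] 89.0
[[0.3458000123500824, 0.1875], [0.4553000032901764, 0.18559999763965607], [0.4571000039577484, 0.2865999937057495], [0.3476000130176544, 0.28850001096725464]]
side yel [0.319  0.2382] [0.1147 0.0417] 89.46
[[0.29760000109672546, 0.181099995970726], [0.3393000066280365, 0.18070000410079956], [0.3402999937534332, 0.2953999936580658], [0.2985999882221222, 0.29580000042915344]]
t 36.55 tcp [0.4044 0.244  0.0061] F [-3.4 -2.  12.4] open 0.0429 q6 -0.95
tool axes (cols) [[-0.958, 0.037, 0.283], [0.033, 0.999, -0.017], [-0.284, -0.007, -0.959]]
```

Request:
{"op": "apply_moves", "data": {"deltas": [[0,0,-0.01,0,0],[0,0,-0.03,0,-1],[-0.03,0,-0.02,0,-1],[-0.04,0,-0.01,0,-1],[-0.04,0,0.01,0,-1],[-0.01,0,0.005,0,-1],[0,0,0,0,-1],[0,0,0,0,-1]]}}

```text
t: 37.55
tool_pos: [0.4956, 0.2377, 0.0859]
tool_rot: [0.047, 2.874, -0.031]
contact_force: [-0.6, 1.1, 0.1]
opening: 0.0002
```

```bash
python3 -c "
from m import *
p=ctrl.get_image('side');seg(p,'side')
p=ctrl.get_image('top');seg(p,'top')
g=p['img'].astype(int)
for u in (192,200,210): print(u,[(v,g[v,u].tolist()) for v in range(232,242)])
cv2.imwrite('pics/t13.png',cv2.resize(p['img'][180:260,150:250,::-1],None,fx=7,fy=7,interpolation=cv2.INTER_CUBIC))"; python3 d.py .492 .238 .007
```

```text
side blue [0.4015 0.2374] [0.1006 0.1093] 89.21
[[0.34610000252723694, 0.18790000677108765], [0.4555000066757202, 0.18639999628067017], [0.4569000005722046, 0.28690001368522644], [0.3474999964237213, 0.28839999437332153]]
side yel [0.3183 0.2385] [0.0415 0.1147] 0.56
[[0.296999990940094, 0.2955999970436096], [0.29809999465942383, 0.1808999925851822], [0.33959999680519104, 0.18129999935626984], [0.3384999930858612, 0.29600000381469727]]
top blue [0.4048 0.2112] [0.1129 0.0486] 1.18
[[0.34790000319480896, 0.23430000245571136], [0.3488999903202057, 0.1858000010251999], [0.4616999924182892, 0.18809999525547028], [0.4607999920845032, 0.23669999837875366]]
top yel [0.3231 0.1949] [0.0383 0.0193] 1.15
[[0.30379998683929443, 0.20419999957084656], [0.3041999936103821, 0.18490000069141388], [0.3425000011920929, 0.18569999933242798], [0.34209999442100525, 0.20489999651908875]]
192 [(232, [130, 172, 201]), (233, [130, 170, 200]), (234, [131, 172, 201]), (235, [122, 154, 176]), (236, [122, 117, 69]), (237, [184, 162, 66]), (238, [220, 195, 80]), (239, [217, 189, 75]), (240, [204, 175, 69]), (241, [149, 113, 53])]
200 [(232, [86, 47, 42]), (233, [89, 49, 43]), (234, [85, 45, 36]), (235, [85, 45, 39]), (236, [85, 42, 38]), (237, [87, 48, 41]), (238, [84, 43, 37]), (239, [86, 48, 38]), (240, [87, 46, 38]), (241, [85, 44, 38])]
210 [(232, [53, 32, 26]), (233, [50, 27, 19]), (234, [49, 23, 19]), (235, [52, 28, 24]), (236, [51, 22, 20]), (237, [48, 19, 18]), (238, [52, 30, 27]), (239, [50, 27, 22]), (240, [53, 28, 23]), (241, [51, 27, 24])]
t 37.65 tcp [0.4957 0.2378 0.0861] F [-1.  -0.6  0. ] open 0.0005 q6 -1.1
tool axes (cols) [[-0.964, 0.035, 0.264], [0.029, 0.999, -0.025], [-0.265, -0.016, -0.964]]
delta tool [0.0245 0.0014 0.0753]
```

View pics/t13.png

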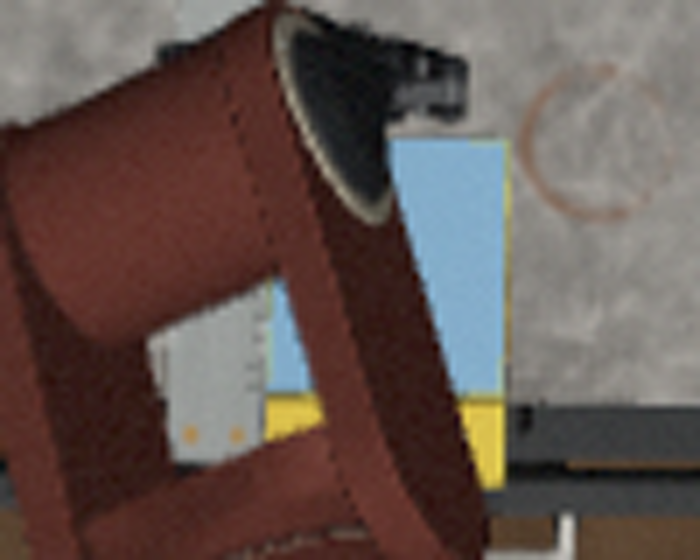

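Request:
{"op": "apply_moves", "data": {"deltas": [[0.007,0.001,0.027,0,-1],[0.006,0,0.022,0,-1],[0.005,0,0.016,0,-1],[0.003,0,0.008,0,-1],[0.001,0,0.003,0,-1],[0,0,0,0,-1],[0,0,0,0,-1],[0,0,0,0,-1]]}}

```text
t: 38.65
tool_pos: [0.4939, 0.2392, 0.0074]
tool_rot: [0.043, 2.869, -0.027]
contact_force: [-0.1, 0.0, -0.3]
opening: -0.0
```

```bash
python3 d.py .4725 .238 .006;python3 -c "
from m import *
p=ctrl.get_image('side');seg(p,'side')"
```

```text
t 38.65 tcp [0.4939 0.2392 0.0074] F [-0.1  0.  -0.3] open -0.0 q6 -1.06
tool axes (cols) [[-0.963, 0.032, 0.268], [0.027, 0.999, -0.022], [-0.269, -0.014, -0.963]]
delta tool [ 0.0209 -0.0019 -0.0044]
side blue [0.4013 0.237 ] [0.1004 0.1106] 88.1
[[0.34439998865127563, 0.18870000541210175], [0.45500001311302185, 0.1850000023841858], [0.45829999446868896, 0.28540000319480896], [0.34769999980926514, 0.289000004529953]]
side yel [0.319  0.2382] [0.1147 0.0417] 89.46
[[0.29760000109672546, 0.181099995970726], [0.3393000066280365, 0.18070000410079956], [0.3402999937534332, 0.2953999936580658], [0.2985999882221222, 0.29580000042915344]]
```

Request:
{"op": "apply_moves", "data": {"deltas": [[0.001,0,0.001,0,-1],[0.006,0,-0.0013,0,-1],[0.004,0,-0.001,0,-1],[0.003,0,-0.0007,0,-1],[0.002,0,-0.0005,0,-1],[0.002,0,-0.0005,0,-1],[0,0,0,0,-1],[0,0,0,0,-1]]}}

```text
t: 39.7
tool_pos: [0.4746, 0.2399, 0.0057]
tool_rot: [0.043, 2.868, -0.027]
contact_force: [0.9, -0.4, -0.3]
opening: 0.0004
```

```bash
python3 d.py .4725 .238 .006;python3 -c "
from m import *
p=ctrl.get_image('side');seg(p,'side')"
```

```text
t 39.7 tcp [0.4746 0.2399 0.0057] F [ 0.9 -0.4 -0.3] open 0.0004 q6 -1.04
tool axes (cols) [[-0.963, 0.032, 0.269], [0.027, 0.999, -0.022], [-0.27, -0.014, -0.963]]
delta tool [ 0.0019 -0.0019 -0.0008]
side blue [0.4032 0.2372] [0.1005 0.1134] 88.76
[[0.34540000557899475, 0.1881999969482422], [0.45879998803138733, 0.18569999933242798], [0.4609000086784363, 0.28619998693466187], [0.3476000130176544, 0.28870001435279846]]
side yel [0.319  0.2382] [0.1147 0.0417] 89.46
[[0.29760000109672546, 0.181099995970726], [0.3393000066280365, 0.18070000410079956], [0.3402999937534332, 0.2953999936580658], [0.2985999882221222, 0.29580000042915344]]
```

Request:
{"op": "apply_moves", "data": {"deltas": [[0.002,0,-0.0005,0,-1],[0.002,0,-0.0005,0,-1],[0.001,0,-0.0002,0,-1],[0,0,0,0,-1],[0,0,0,0,-1],[0,0,0,0,-1],[0,0,0,0,-1],[0,0,0,0,-1]]}}

```text
t: 40.75
tool_pos: [0.4698, 0.2401, 0.0059]
tool_rot: [0.043, 2.867, -0.026]
contact_force: [0.1, -0.3, -0.7]
opening: 0.0003
```

```bash
python3 d.py .4725 .238 .006;python3 -c "
from m import *
p=ctrl.get_image('side');seg(p,'side')"
```

```text
t 40.75 tcp [0.4698 0.2401 0.0059] F [ 0.1 -0.3 -0.7] open 0.0003 q6 -1.04
tool axes (cols) [[-0.962, 0.032, 0.27], [0.027, 0.999, -0.022], [-0.271, -0.014, -0.963]]
delta tool [-0.0027 -0.002   0.0006]
side blue [0.3985 0.2374] [0.1006 0.1105] 89.12
[[0.3425000011920929, 0.18799999356269836], [0.453000009059906, 0.18629999458789825], [0.4546000063419342, 0.28679999709129333], [0.3440999984741211, 0.28850001096725464]]
side yel [0.3147 0.238 ] [0.0415 0.1156] 0.46
[[0.29350000619888306, 0.2955999970436096], [0.2944999933242798, 0.18000000715255737], [0.3359000086784363, 0.18029999732971191], [0.33500000834465027, 0.29589998722076416]]
```

Request:
{"op": "apply_moves", "data": {"deltas": [[-0.008,0,0,0,-1],[0,0,-0.03,0,-1],[0.01,0,-0.01,0,-1],[0.03,0,-0.005,0,-1],[0.025,0,-0.005,0,-1],[0,0,0,0,-1],[0,0,0,0,-1],[0,0,0,0,-1]]}}

```text
t: 41.8
tool_pos: [0.4, 0.2424, 0.0383]
tool_rot: [0.045, 2.869, -0.027]
contact_force: [-0.3, -0.0, 0.4]
opening: 0.0004
```

```bash
python3 d.py .405 .236 .015;python3 -c "
from m import *
p=ctrl.get_image('side');seg(p,'side')"
```

```text
t 41.8 tcp [0.4    0.2424 0.0383] F [-0.3 -0.   0.4] open 0.0004 q6 -0.97
tool axes (cols) [[-0.963, 0.033, 0.269], [0.028, 0.999, -0.022], [-0.269, -0.014, -0.963]]
delta tool [ 0.0013 -0.0059  0.0239]
side blue [0.3985 0.2374] [0.1006 0.1104] 89.12
[[0.3425000011920929, 0.18799999356269836], [0.4528999924659729, 0.18629999458789825], [0.4544999897480011, 0.28679999709129333], [0.3440999984741211, 0.28850001096725464]]
side yel [0.3147 0.238 ] [0.0415 0.1156] 0.46
[[0.29350000619888306, 0.2955999970436096], [0.2944999933242798, 0.18000000715255737], [0.3359000086784363, 0.18029999732971191], [0.33500000834465027, 0.29589998722076416]]
```

Request:
{"op": "apply_moves", "data": {"deltas": [[0.003,-0.004,0.011,0,-1],[0.003,0,0.009,0,-1],[0.001,0,0.003,0,-1],[0.0005,0,0.001,0,-1],[0,0,0,0,-1],[0.0003,0,0.001,0,-1],[0.0003,0,0.001,0,-1],[0.0003,0,0.001,0,-1]]}}

```text
t: 42.85
tool_pos: [0.4002, 0.2376, 0.0084]
tool_rot: [0.046, 2.868, -0.027]
contact_force: [-0.2, 0.3, 0.5]
opening: 0.0
```

```bash
python3 d.py .405 .236 .008
```

```text
t 42.85 tcp [0.4002 0.2376 0.0084] F [-0.2  0.3  0.5] open 0.0 q6 -0.97
tool axes (cols) [[-0.962, 0.034, 0.269], [0.029, 0.999, -0.023], [-0.27, -0.014, -0.963]]
delta tool [-0.0046 -0.0015  0.0017]
```

Request:
{"op": "apply_moves", "data": {"deltas": [[0.0003,0,0.001,0,-1],[0.0004,0,0.0012,0,-1],[0.0006,0,0.0014,0,-1],[0.0007,0,0.0015,0,-1],[0.0008,0,0.0016,0,-1],[0.0008,0,0.0016,0,-1],[0.0008,0,0.0016,0,-1],[0.0008,0,0.0016,0,-1]]}}

```text
t: 43.85
tool_pos: [0.4004, 0.2378, 0.0076]
tool_rot: [0.047, 2.873, -0.04]
contact_force: [-9.9, -4.5, 16.9]
opening: -0.0001
```

```bash
python3 d.py;python3 -c "
from m import *
p=ctrl.get_image('side');seg(p,'side')
cv2.imwrite('pics/s14.png',cv2.resize(p['img'][140:260,200:330,::-1],None,fx=5,fy=5,interpolation=cv2.INTER_CUBIC))
p=ctrl.get_image('top')
cv2.imwrite('pics/t14.png',cv2.resize(p['img'][160:260,140:270,::-1],None,fx=5,fy=5,interpolation=cv2.INTER_CUBIC))"; python3 d.py
```

```text
t 43.85 tcp [0.4004 0.2378 0.0076] F [-9.9 -4.5 16.9] open -0.0001 q6 -0.96
tool axes (cols) [[-0.964, 0.036, 0.265], [0.029, 0.999, -0.032], [-0.265, -0.023, -0.964]]
side blue [0.3983 0.2375] [0.1006 0.1105] 89.53
[[0.3427000045776367, 0.18770000338554382], [0.4530999958515167, 0.1868000030517578], [0.45399999618530273, 0.2874000072479248], [0.3434999883174896, 0.2883000075817108]]
side yel [0.3147 0.238 ] [0.0415 0.1156] 0.46
[[0.29350000619888306, 0.2955999970436096], [0.2944999933242798, 0.18000000715255737], [0.3359000086784363, 0.18029999732971191], [0.33500000834465027, 0.29589998722076416]]
t 43.95 tcp [0.4004 0.2378 0.0076] F [-10.5  -3.9  17.1] open -0.0003 q6 -0.96
tool axes (cols) [[-0.964, 0.036, 0.265], [0.029, 0.999, -0.032], [-0.265, -0.023, -0.964]]
```

View pics/s14.png

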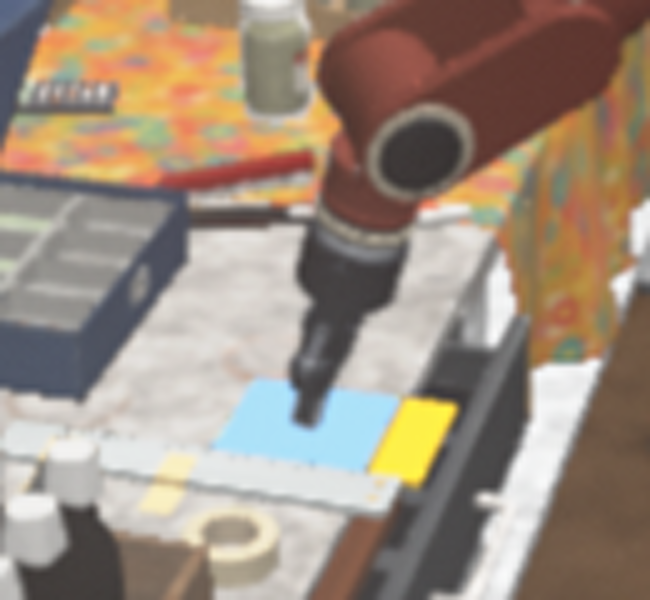

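View pics/t14.png

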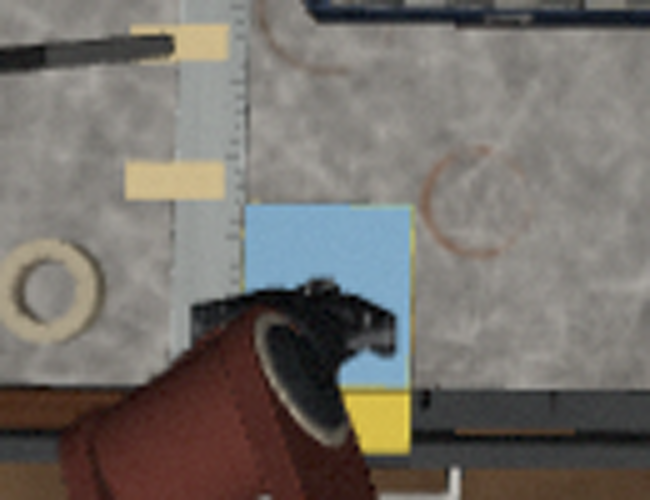

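```bash
python3 -c "
from m import *
for i in range(10): p=ctrl.get_image('side')
seg(p,'side')
for i in range(10): ctrl.get_image('top')
o=ctrl.get_obs();print(o['t'],o['tool_pos'],o['contact_force'])
p=ctrl.get_image('side');seg(p,'side')"
```

```text
side blue [0.3985 0.2374] [0.1006 0.1104] 89.12
[[0.3425000011920929, 0.18799999356269836], [0.4528999924659729, 0.18629999458789825], [0.4544999897480011, 0.28679999709129333], [0.3440999984741211, 0.28850001096725464]]
side yel [0.3147 0.238 ] [0.0415 0.1156] 0.46
[[0.29350000619888306, 0.2955999970436096], [0.2944999933242798, 0.18000000715255737], [0.3359000086784363, 0.18029999732971191], [0.33500000834465027, 0.29589998722076416]]
44.95 [0.40046127 0.2377835  0.00761378] [-9.03621182 -4.08586085 16.79908659]
side blue [0.3983 0.2375] [0.1006 0.1105] 89.53
[[0.3427000045776367, 0.18770000338554382], [0.4530999958515167, 0.1868000030517578], [0.45399999618530273, 0.2874000072479248], [0.3434999883174896, 0.2883000075817108]]
side yel [0.3147 0.238 ] [0.0415 0.1156] 0.46
[[0.29350000619888306, 0.2955999970436096], [0.2944999933242798, 0.18000000715255737], [0.3359000086784363, 0.18029999732971191], [0.33500000834465027, 0.29589998722076416]]
```

Over one second of holding, the blank stayed still and the push stayed at about 17 N, so I'm handing in the job.

```bash
python3 -c "
from station import ctrl
print(ctrl.finish_job())"
```

```text
the job is handed in; nothing more can be done
None
```

The blank is in place with the scored line on the table's front edge, and the fingertips are holding it down on the blue part. The job is handed in; no verdict was reported.

**What I did:** I pushed the blank by its side against the blade; the highest wrist force I read was about 17 N sideways. I then slid it towards the robot by pushing its back end with the closed fingers and pressed down just behind the middle of the blue part.

**Last checks:**
- **Scored line:** it lies about 0 to 1 mm from the front edge. The side view agrees with the top view; the calibration is good to about 2 mm.
- **Blade:** the blank looked flush with the blade, and square to it within about 1° in the top view.
- **Hold:** the fingers press down with about 17 N. The blank did not move over a full second of holding.
- **Pens, tape, peg and jars:** the arm stayed clear of them. I did not measure their positions again at the end.

**What went wrong on the way:**
- **Slipping:** dragging the blank by pressing on it slipped more than once. The first final press also shifted it up to 5 mm along the edge direction, so I pushed it back from behind and pressed again.
- **Tilt:** pressing tilted the tool step by step, so it holds the blank at about 15° off vertical.
- **Sideways load:** the press also puts about 10 N sideways on the blank, away from the robot. Friction held it without creep.

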